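# Push-test the end cap of a profile light

## Task

Push-test the orange end cap: lay the profile light that wears it gently, diffuser up, in the nest of the test stand, orange cap facing the gauge and plain end towards the steel anvil (if the gauge stands too far forward to let it in, wind it back first). Then wind the handwheel clockwise until the plunger holds the piece hard against the anvil and the needle stands in the green sector, never reaching the red, and let go so that the load stays on. Leave the other things on the bench where they are.

Things in the scene. Friction and masses are not known exactly. Their poses are not given: they have to be found in the camera images.
- stand: Hand push-test stand, fixed at a new place and yaw each time; grey base 120 mm wide (x -60..60), 400 mm long (y -182..218), 174 mm tall. Origin on the bench, z up. Along its y: handwheel at the -y end (roughly world -y), carriage with blue gauge, nest, steel anvil at +y. The nest's two black guides are 10 mm high, 120 mm long (y 40..160), 46 mm apart at the foot, flared outward above.
- wheel_hub (a point): Centre of the black handwheel, in the plane of its rim, 95 mm above the bench (stand frame x 0, y -200 mm); its axes are the stand's. The wheel stands upright, 120 mm across, axis along the stand's y; rim 16 mm thick.
- handle_grip (a point): On the centre line of the wheel's handle, 69 mm outward (stand's -y) from the rim plane, 25 mm from the free end. Handle: black barrel, 22 mm thick, 75 mm long, parallel to the wheel's axis at 50 mm crank radius; it spins freely on its pin, so a grip need not turn while leading it round. Its centre passes 45 mm (lowest) to 145 mm (top) above the bench. Ignore its orientation.
- handwheel (a joint): Wheel angle (rad); at 0 the handle is at the top. Grows clockwise as seen facing the wheel, looking along the stand's +y (the top goes to the stand's +x); this advances the carriage to the anvil, 8 mm a turn. Starts anywhere from -9.5 to 7.5; stops at -15 and 34. About 2.5 N on the handle turns it; it stays where it is left, also under the gauge's load.
- carriage (a joint): Travel of the carriage with the gauge along the stand's +y (m): 8 mm per turn (6.28 rad) of the handwheel. At 0 the face of the free plunger stands 155 mm from the anvil face; at the start it is anywhere from 145 to 168 mm, so in some starts it leaves no room for the 150 mm piece.
- tip (a point): Centre of the flat face of the plunger (steel disc 22 mm across), 140 mm above the bench, pointing to the stand's +y. The blue gauge body behind it is 62 mm wide, its dial's top 170 mm above the bench.
- needle (a joint): Gauge needle (rad): 0 unloaded, grows clockwise on the upward white dial, 0.5 rad per mm of plunger travel; 1 rad = 10 N. A full turn of the wheel against the seated piece adds 4 rad. Green sector 1.5 to 3.5 (at 2.5 the needle points at the nest), red sector 4.25 to 5 (end of the 10 mm stroke).
- anvil (a point): Foot of the anvil's face, mid width, on the nest floor, 118 mm above the bench; axes are the stand's, y points into the anvil (stand frame x 0, y 175 mm). The aluminium nest floor runs 147 mm from here towards the gauge; a 150 mm piece overhangs it by 3 mm. The anvil and its block rise at most 56 mm above the floor.
- capped_profile: The piece to test: aluminium profile light with a white diffuser on top, 40 mm wide (x), 150 mm long (y), 45 mm high (z), about 0.26 kg. Origin in the centre of its underside. The orange end cap (a 14 mm deep band over the whole section) is at its -y end. Starts lying on the bench, diffuser up, at a yaw between -1.6 and 1.9 rad.
- cap_end (a point): Centre of the outer face of the orange cap, 75 mm from the piece's origin along its -y, 22.5 mm above its underside.
- plain_end (a point): Centre of the plain (uncapped, black-looking open) end face, 75 mm from the origin along the piece's +y, 22.5 mm above its underside.
- spare_profile: Bystander: profile light of the same size with both ends plain, without a cap, lying on the bench. Same origin and axes.
- spray_can: Bystander: upright green spray can, 52 mm in diameter, 190 mm tall, origin in the centre of its underside.
- driver_unit: Bystander: white driver unit 44 x 150 x 30 mm (x, y, z), on the bench behind the stand, origin in the centre of its underside.
- screw_tub: Bystander: clear plastic tub of screws, 76 mm across, 55 mm tall, origin in the centre of its underside.

How it is judged (in metres and radians):
On the way, in this order (a step that is already met when the one before it is completed fails the run):
1. the capped profile lies flat in the nest, cap towards the gauge, released, the gauge still unloaded (z of capped_profile in the frame of anvil between -0.003 and 0.003 m and x of cap_end in the frame of anvil between -0.006 and 0.006 m and x of plain_end in the frame of anvil between -0.006 and 0.006 m and y of plain_end in the frame of anvil above -0.025 m and y of cap_end in the frame of anvil below -0.14 m and angle between capped_profile's own z axis and vertical below 0.06 rad and contact force between the fingers and capped_profile below 0.1 N and value of joint needle below 0.5 rad), for 0.2 s.
2. the needle has been wound into the green sector (value of joint needle between 1.5 and 3.5 rad), for 0.2 s.
At the end, for the whole second after the job is handed in: The capped profile rests flat in the nest (3 mm in height, ends within 6 mm of the centre line), cap towards the gauge, plain end within 3 mm of the anvil; the needle stays in the green (1.5 to 3.5 rad); the other four things are within 20 mm of their starts, the can upright (all of step 2 and z of capped_profile in the frame of anvil between -0.003 and 0.003 m and x of cap_end in the frame of anvil between -0.006 and 0.006 m and x of plain_end in the frame of anvil between -0.006 and 0.006 m and y of plain_end in the frame of anvil above -0.003 m and y of cap_end in the frame of anvil below -0.14 m and angle between capped_profile's own z axis and vertical below 0.06 rad and linear speed of capped_profile below 0.02 m/s and distance of each of spare_profile, spray_can, driver_unit, screw_tub from where it was at the start of the episode below 0.02 m and angle between spray_can's own z axis and vertical below 0.1 rad); the robot touches nothing.
It fails at once if the needle reaches the red sector (value of joint needle above 4.25 rad).
It fails at once if the capped profile is dropped (falls free more than about 15 mm) (contact force between the fingers and capped_profile below 0.05 N and linear speed of capped_profile above 0.5 m/s).
It fails at once if a bystander is pushed more than 20 mm or the can is knocked over (distance of any of spare_profile, spray_can, driver_unit, screw_tub from where it was at the start of the episode above 0.02 m or angle between spray_can's own z axis and vertical above 0.3 rad).
It also fails if it takes over 72 s, if anything falls off the work surface, if the arm or the gripper's body presses on something with over 40 N, if the wrist force passes 120 N, or if a joint passes its speed limit or range.

## Robot

A 6-joint arm with a two-finger parallel gripper is mounted at the origin on the work surface. World frame = base frame: x ahead of the robot, y to its left, z up, the work surface at z = 0. Lengths are in m, angles in degrees, forces in N, time in s.
With the tool pointing down it reaches from about 0.25 to 0.775 m from the base axis. Payload 8.9 kg.
Tool frame: the origin (TCP) lies midway between the tips of the shut fingers; the grasp point (between the pads) lies 19 mm behind it; x points along the fingers, z is the direction in which the jaws open and shut, and the axes are right-handed (so a half turn about x gives the same grasp; the last joint's range is limited). The gripper opens to 85 mm and grips with 20 to 120 N. Pads are 22 mm wide; open, the fingers measure 114 mm over their backs; the gripper's body (76 mm by 85 mm) begins 54 mm behind the grasp point. The pads swing forward as they close: fully open they stand 13 mm farther back than shut.
Start: joints at [68.165, 16.656, -8.789, 64.555, 0, 82.019], TCP at [0.126, 0.51, 0.231] pointing down, gripper open.
Joint ranges: [-144.48, 144.48], [-52.06, 99.96], [-74.48, 78.29], [-112.23, 115.85], [-86.99, 84.42], [-180, 180]. Speed limits (degrees/s): [127.2, 127.2, 159.86, 180, 180, 180].

## Interface

Orientations are given as a 3x3 rotation matrix whose columns are the frame's x, y, z axes.
In Python, from rig import monitor, imaging, order gives the robot as it stands. The module is installed in compiled form; this text tells all that it offers.
- The arm moves only by the tool play_rows, never from a script. Its argument "deltas" is a list of rows, each an object with "slide": the shift along the world's x, y, z in mm, a list of three; "twist": the turn about the world's z in degrees. A call has 1 to 10 rows; each row is the pose to reach, as a shift and turn from the pose commanded when the call began; what a row does not reach only later rows make up. A row lasts 1/12 s, in which the tool goes at most 41.7 mm and 7.16 degrees, less where a joint would pass 70% of its speed; a pose out of reach is approached as far as the arm can. A call with a gripper value outside its range is refused whole. "hand" is the opening, from 0 (shut) to 1 (fully open), set as the call begins (left out, the last holds). The fingers move at their own pace and stop on an object; the grip force is fixed at half the most. Time passes only in rows, so rows that repeat a pose let the fingers close. It gives the time, the measured TCP pose, the force and the opening at its end, in the units of the state.
- monitor.get_obs(): the state, without advancing time (a new reading comes with each control period).
- imaging.grab_frame(name): name is "side" or "top"; returns (picture, depth): 480x640x3 uint8, blue, green, red; 480x640 float32, m along the optical axis (not along the pixel's ray), 0 where there is no reading.
- imaging.camera_params(name): a dict with "vfov" (degrees; the focal length in pixels is half the picture's height over the tangent of half this angle, whatever the lens; pixels are square), "cx", "cy" (the principal point, pixels), "camera_from_world" (4x4, takes a point from world to camera coordinates). Camera axes: x right, y down, z forward; pixel columns grow to the right and rows downward; lengths in m; the calibration is good to about 2 mm. A picture is of the moment at which its call begins. camera_params takes no time and is no camera call.
- order.hand_in(): hands the job in, once; it reports no verdict.
The state is a dict: "clock": time; "joint_positions": joint angles; "joint_velocities": joint speeds; "effort": joint torques, N m; "tcp_pos": TCP position; "tcp_rot": TCP orientation; "wrist_force": force on the tool from outside, world axes, zero at the start; "torque": the same for the moment, N m; "finger_gap": finger opening in m.
Only numpy, scipy, OpenCV 4.12 (cv2) and the standard library are available. Lean on these libraries where they do the work, as an engineer would, in place of code of your own. Each camera call takes 0.05 s, during which the arm holds its last target.

## Working session

There is one attempt and no reset: what is moved stays moved. The work goes in short steps, Python scripts to look and compute and a tool call to move; the robot and the scene stay as the last step left them, time stands still between calls to the robot, and variables do not carry over. Pictures are saved under pics/ and viewed, and the job is handed in when it is done.

Besides the shell and the picture viewer there is one more tool, called after "Call:" in YAML: its name, and indented under it one key for each argument. play_rows: Moves the arm, as the interface text tells. Its arguments: {"type":"object","properties":{"deltas":{"type":"array","items":{"type":"object","properties":{"slide":{"type":"array","items":{"type":"number"}},"twist":{"type":"number"}}}},"hand":{"type":"number"}},"required":["deltas"]}

```bash
mkdir -p pics; cat > h.py <<'E'
import numpy as np, cv2
from rig import monitor, imaging, order
def cam(n):
    p=imaging.camera_params(n); f=240/np.tan(np.radians(p['vfov'])/2)
    return f,p['cx'],p['cy'],np.array(p['camera_from_world'])
def pts(n,depth):
    f,cx,cy,T=cam(n); v,u=np.mgrid[0:480,0:640]
    P=np.stack([(u-cx)/f*depth,(v-cy)/f*depth,depth,np.ones_like(depth)],-1)
    W=P@np.linalg.inv(T).T; W=W[...,:3]; W[depth<=0]=np.nan; return W
def ray(n,u,v,z):
    f,cx,cy,T=cam(n); Ti=np.linalg.inv(T); d=Ti[:3,:3]@np.array([(u-cx)/f,(v-cy)/f,1]); o=Ti[:3,3]
    return o+d*(z-o[2])/d[2]
def proj(n,p):
    f,cx,cy,T=cam(n); c=T@np.append(p,1); return np.array([c[0]/c[2]*f+cx,c[1]/c[2]*f+cy])
E
python3 - <<'E'
from h import *
for n in ('side','top'):
    im,d=imaging.grab_frame(n); cv2.imwrite(f'pics/{n}0.png',im); np.save(f'{n}0.npy',d)
    f,cx,cy,T=cam(n); print(n,f,cx,cy,np.linalg.inv(T).round(3).tolist())
o=monitor.get_obs(); print({k:np.round(v,3).tolist() for k,v in o.items()})
E
```

```text
side 505.678450205315 319.5789538236208 239.17490300534067 [[0.973, -0.173, 0.151, 0.402], [-0.229, -0.696, 0.68, -0.58], [-0.013, -0.697, -0.717, 0.835], [0.0, 0.0, 0.0, 1.0]]
top 587.0781227537649 324.4882768314346 235.27403617883996 [[-0.004, -0.999, 0.052, 0.512], [-1.0, 0.004, 0.009, 0.099], [-0.009, -0.052, -0.999, 1.328], [0.0, 0.0, 0.0, 1.0]]
{'clock': 0.1, 'joint_positions': [68.165, 16.685, -8.827, 64.556, 0.002, 82.019], 'joint_velocities': [0.018, -0.063, 0.181, -0.041, 0.096, 0.026], 'effort': [0.001, -53.798, 33.192, 0.009, -0.0, 0.0], 'tcp_pos': [0.126, 0.509, 0.231], 'tcp_rot': [[-0.0, -0.971, 0.239], [-0.001, 0.239, 0.971], [-1.0, 0.0, -0.001]], 'wrist_force': [0.444, -0.762, -0.723], 'torque': [0.028, -0.02, -0.028], 'finger_gap': 0.085}
```

View pics/side0.png

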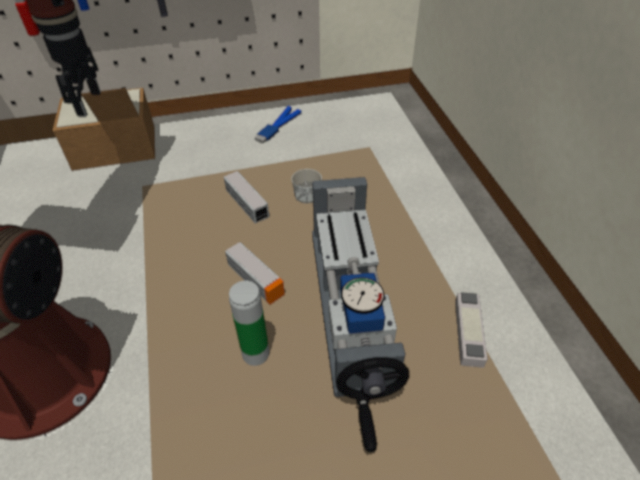

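View pics/top0.png

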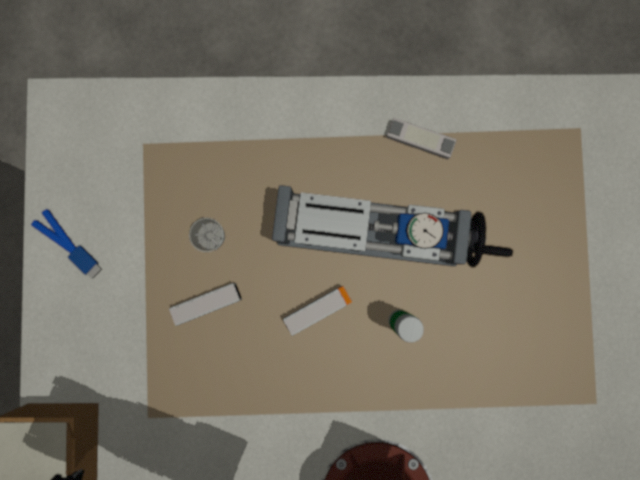

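The side and top views show the orange-capped piece at top pixel (316,310), with its cap at (345,295). The stand runs from (285,215) to (470,240), with the handle at about (500,252), low and robot-side. The can is at (407,326), the tub at (208,235), the spare at (205,304) and the driver at (420,138). Next I'll measure them.

```bash
python3 - <<'E'
from h import *
im=cv2.imread('pics/top0.png'); d=np.load('top0.npy'); W=pts('top',d)
Z=W[...,2]
hsv=cv2.cvtColor(im,cv2.COLOR_BGR2HSV)
def rect(mask,name):
    n,l,s,c=cv2.connectedComponentsWithStats(mask.astype(np.uint8))
    for i in range(1,n):
        if s[i,4]<60: continue
        P=W[l==i]; r=cv2.minAreaRect((P[:,:2]*1000).astype(np.float32))
        print(name,'px',c[i].round(0),'n',s[i,4],'z',np.nanmedian(P[:,2]).round(4),'rect c',np.round(r[0],1),'sz',np.round(r[1],1),'ang',round(r[2],2))
rect((Z>0.036)&(Z<0.056),'profiles')
rect((Z>0.02)&(Z<0.036),'z30')
rect((hsv[...,0]<15)&(hsv[...,1]>180)&(hsv[...,2]>120)&(Z<0.06)&(Z>.02),'orange')
rect((Z>0.112)&(Z<0.123),'floor')
rect((Z>0.123)&(Z<0.135),'guides')
rect((Z>0.162)&(Z<0.182),'top')
rect((Z>0.182)&(Z<0.25),'can')
rect((Z>0.05)&(Z<0.06),'tub')
rect((hsv[...,0]>100)&(hsv[...,0]<125)&(hsv[...,1]>180)&(Z>0.08),'blue')
m=(W[...,1]<-0.17)&(W[...,0]>.35)&(W[...,0]<.6)&(Z>0.03)
vv,uu=np.where(m)
# downsampled zmap of stand
for v in range(184,270,4): print(v,' '.join('%4d'%(1000*z) if z==z else ' nan' for z in Z[v,268:520:7]))
E
python3 - <<'E'
import cv2
im=cv2.imread('pics/top0.png'); cv2.imwrite('pics/topc.png',cv2.resize(im[170:350,260:530],None,fx=2.9,fy=2.9,interpolation=cv2.INTER_CUBIC))
E
```

```text
profiles px [448. 145.] n 71 z 0.0378 rect c [ 777.5 -162. ] sz [23.9 28.7] ang 68.8
profiles px [197. 233.] n 169 z 0.0488 rect c [581.2 381.3] sz [72.2 50.6] ang 0.48
profiles px [204. 304.] n 1280 z 0.0463 rect c [429.2 374.2] sz [ 40.3 152.1] ang 21.44
profiles px [317. 311.] n 1282 z 0.0464 rect c [414.9 127.9] sz [ 40.6 150.6] ang 28.82
profiles px [ 77. 430.] n 441 z 0.0464 rect c [170.2 658.6] sz [221.4 112. ] ang 45.52
profiles px [379. 467.] n 225 z 0.0463 rect c [83.6 -1.1] sz [ 24.1 113.6] ang 1.12
z30 px [421. 138.] n 1189 z 0.031 rect c [ 798.  -105.6] sz [149.7  46.5] ang 70.09
z30 px [382. 218.] n 286 z 0.0307 rect c [616.1 -17.5] sz [63.  25.1] ang 84.03
z30 px [199. 233.] n 113 z 0.0263 rect c [584.3 384.2] sz [35.  64.7] ang 77.45
z30 px [381. 238.] n 329 z 0.0306 rect c [573.9 -20.4] sz [78.5 26.4] ang 83.03
z30 px [365. 253.] n 806 z 0.0303 rect c [541.1  18.7] sz [397.7  14.5] ang 82.91
z30 px [ 42. 405.] n 74 z 0.028 rect c [208.8 728.6] sz [94.5  2.5] ang 89.88
z30 px [ 91. 435.] n 261 z 0.0278 rect c [140.1 621.9] sz [171.1  57.9] ang 20.96
z30 px [381. 463.]
[... 5121 characters left out ...]
 -1   -1    5   -1    5   -3    0   -4    2   31   31   25   29   86  122  119  116  122  127  105  104  129  125   70  143    0    3   55   55    2
260   -2    3    0    3    0    1    0    4    1    1   -1    1    2    3   -4    2    2    2    1   27   24   30   34   33  115   32   92  127  121   94  135    1    5    5    5    1
264   -1    0   -2    3   -1    5    1    1    1    0    5    2    1    4   -2    8    0    6    3    6    2   -1   -2    2   24   25   32   92  126  114  118    0   -1    0    1    7
268    1    0    5    1    2    0    0    1    1    0   -1    6    0    1    3    2    2   -3   -2    7    2    7    0   -4    2    6    4    3    5    5    1    4    0    7    5    0
```

View pics/topc.png

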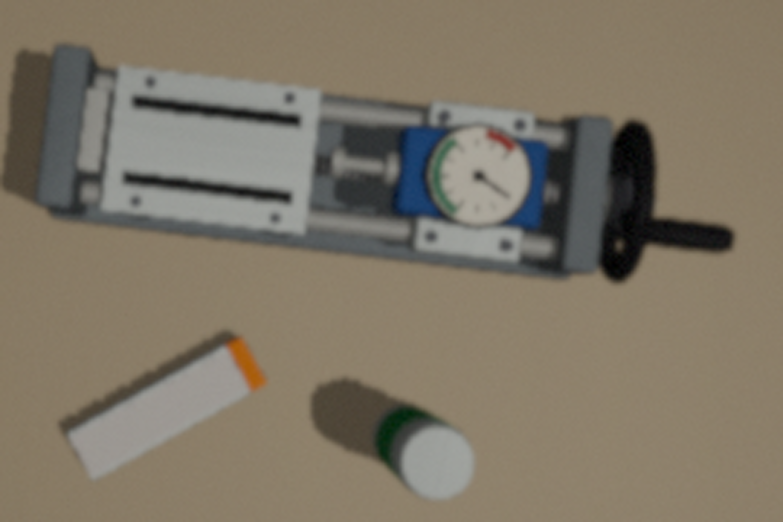

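```bash
cat >> h.py <<'E'
th=np.radians(-7.0); O=np.array([.5914,-.0064]); X=np.array([np.cos(th),np.sin(th)]); Y=np.array([-np.sin(th),np.cos(th)])
def tost(W):
    q=W[...,:2]-O; return np.stack([q@X,q@Y,W[...,2]],-1)
def stw(x,y): return O+x*X+y*Y
E
python3 - <<'E'
from h import *
for n in ('top','side'):
    d=np.load(n+'0.npy'); S=tost(pts(n,d))
    def q(name,m):
        P=S[m]
        print(n,name,len(P),*(np.nanpercentile(P,[1,5,50,95,99],axis=0).T*1000).round(1).tolist())
    x,y,z=S[...,0],S[...,1],S[...,2]
    q('plunger',(abs(x)<.014)&(z>.128)&(z<.158)&(y>-.03)&(y<.06))
    q('handle',(y<-.215)&(y>-.3)&(abs(x)<.07)&(z>.035)&(z<.17))
    q('floor',(abs(x)<.055)&(z>.112)&(z<.124)&(y>.02)&(y<.2))
    q('anvilface',(abs(x)<.03)&(z>.13)&(z<.165)&(y>.15)&(y<.2))
    q('wheel',(y<-.18)&(y>-.215)&(z>.035)&(z<.17))
    im=cv2.imread(f'pics/{n}0.png')
    for yy in (0,10,20,25): print(yy, proj(n,np.append(stw(0,yy/1000),.151)).round(1))
    c=proj(n,np.append(stw(0,.01),.14)).astype(int)
    cv2.imwrite(f'pics/pl_{n}.png',cv2.resize(im[c[1]-30:c[1]+30,c[0]-40:c[0]+40],None,fx=8,fy=8,interpolation=cv2.INTER_CUBIC)); print(c)
a=cv2.imread('pics/pl_top.png');b=cv2.imread('pics/pl_side.png')
cv2.imwrite('pics/pl.png',cv2.resize(np.hstack([a,b]),(800,300)))
E
```

```text
top plunger 182 [-11.3, -10.4, -0.8, 9.2, 10.6] [-29.8, -29.3, -9.9, 15.7, 16.6] [136.1, 139.6, 147.1, 154.9, 156.8]
top handle 292 [-27.5, -26.7, -17.2, -6.7, -4.6] [-291.6, -288.3, -259.8, -231.9, -220.9] [48.6, 51.1, 57.9, 63.8, 102.2]
top floor 3088 [-51.3, -47.5, -0.7, 47.4, 51.1] [29.6, 34.8, 101.7, 168.3, 173.3] [113.5, 115.2, 119.1, 122.9, 123.7]
top anvilface 51 [-29.0, -28.0, -9.0, 28.1, 28.9] [151.4, 152.7, 175.2, 187.2, 189.9] [130.1, 130.6, 143.2, 161.3, 163.7]
top wheel 825 [-57.2, -50.9, -2.8, 47.5, 54.8] [-207.0, -204.9, -195.9, -188.2, -183.0] [56.1, 61.2, 123.3, 155.0, 157.7]
0 [382.5 226. ]
10 [377.6 225.5]
20 [372.6 224.9]
25 [370.1 224.6]
[377 225]
side plunger 145 [-9.5, -8.1, 0.2, 9.2, 10.4] [-22.1, -18.0, 8.9, 16.4, 18.2] [133.6, 138.7, 145.2, 152.1, 153.2]
side handle 841 [-26.3, -25.4, -13.9, 8.7, 15.2] [-292.9, -290.6, -249.6, -215.9, -215.3] [45.5, 49.9, 57.8, 106.0, 112.4]
side floor 2619 [-50.9, -47.2, -1.4, 48.5, 52.1] [28.6, 31.8, 99.1, 176.9, 192.3] [113.3, 115.7, 118.6, 122.0, 123.7]
side anvilface 381 [-29.8, -27.7, -0.9, 26.0, 28.4] [173.3, 174.1, 176.6, 190.0, 192.5] [130.6, 132.9, 148.5, 164.0, 164.9]
side wheel 2047 [-55.8, -49.7, -1.4, 47.8, 54.9] [-213.9, -211.4, -203.7, -193.8, -189.5] [46.2, 52.0, 111.1, 152.9, 155.2]
0 [353.9 264.1]
10 [353. 260.]
20 [352.2 255.9]
25 [351.7 253.9]
[352 264]
```

View pics/pl.png

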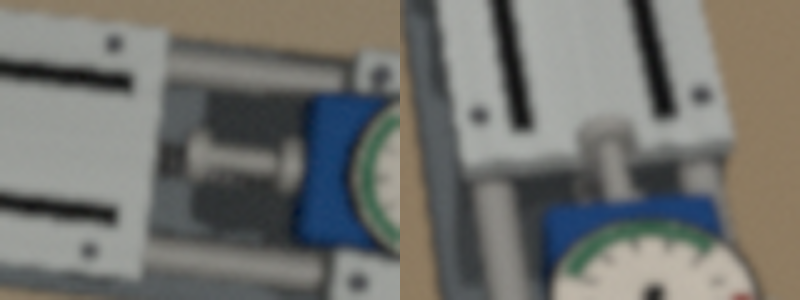

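Call:
play_rows:
  deltas:
    - {"slide": [10,-13,0],"twist": -2}
    - {"slide": [32,-42,-5],"twist": -6}
    - {"slide": [57,-75,-15],"twist": -11}
    - {"slide": [82,-108,-25],"twist": -16}
    - {"slide": [107,-141,-35],"twist": -21}
    - {"slide": [132,-174,-45],"twist": -26}
    - {"slide": [157,-207,-55],"twist": -31}
    - {"slide": [182,-240,-65],"twist": -36}
    - {"slide": [207,-273,-75],"twist": -41}
    - {"slide": [232,-306,-85],"twist": -46}
  hand: 1

```text
clock: 0.93
tcp_pos: [0.354, 0.2077, 0.1476]
tcp_rot: [[0.0, -0.499, 0.867], [0.0, 0.867, 0.499], [-1.0, 0.0, 0.0]]
wrist_force: [1.8, 1.9, 0.0]
finger_gap: 0.0854
```

Call:
play_rows:
  deltas:
    - {"slide": [20,-26,-5],"twist": -1.4}
    - {"slide": [40,-53,-10],"twist": -1.4}
    - {"slide": [53,-70,-15],"twist": -1.4}
    - {"slide": [57,-76,-20],"twist": -1.4}
    - {"slide": [57,-76,-20],"twist": -1.4}

```text
clock: 1.35
tcp_pos: [0.4104, 0.1323, 0.1271]
tcp_rot: [[-0.002, -0.479, 0.878], [-0.0, 0.878, 0.479], [-1.0, 0.0, -0.002]]
wrist_force: [-0.5, 0.4, -0.2]
finger_gap: 0.0854
```

Call:
play_rows:
  deltas:
    - {"slide": [0,0,-15],"twist": 0}
    - {"slide": [0,0,-40],"twist": 0}
    - {"slide": [0,0,-65],"twist": 0}
    - {"slide": [0,0,-85],"twist": 0}
    - {"slide": [0,0,-100],"twist": 0}
    - {"slide": [0,0,-109],"twist": 0}
    - {"slide": [0,0,-114],"twist": 0}
    - {"slide": [0,0,-114],"twist": 0}
    - {"slide": [0,0,-114],"twist": 0}

```text
clock: 2.1
tcp_pos: [0.41, 0.1342, 0.0144]
tcp_rot: [[-0.0, -0.482, 0.876], [0.0, 0.876, 0.482], [-1.0, 0.0, -0.0]]
wrist_force: [0.0, 0.6, 1.0]
finger_gap: 0.0851
```

Call:
play_rows:
  deltas:
    - {"slide": [0,0,0],"twist": 0}
    - {"slide": [0,0,0],"twist": 0}
    - {"slide": [0,0,0],"twist": 0}
    - {"slide": [0,0,0],"twist": 0}
    - {"slide": [0,0,0],"twist": 0}
    - {"slide": [0,0,0],"twist": 0}
    - {"slide": [0,0,0],"twist": 0}
    - {"slide": [0,0,0],"twist": 0}
  hand: 0

```text
clock: 2.77
tcp_pos: [0.4111, 0.1336, 0.0148]
tcp_rot: [[0.001, -0.481, 0.877], [0.001, 0.877, 0.481], [-1.0, -0.0, 0.002]]
wrist_force: [-1.2, 0.0, 9.6]
finger_gap: 0.0388
```

Call:
play_rows:
  deltas:
    - {"slide": [0,0,8],"twist": 0}
    - {"slide": [0,0,30],"twist": 0}
    - {"slide": [0,0,65],"twist": 0}
    - {"slide": [0,0,100],"twist": 0}
    - {"slide": [0,0,135],"twist": 0}
    - {"slide": [0,0,165],"twist": 0}
    - {"slide": [0,0,182],"twist": 0}
    - {"slide": [0,0,190],"twist": 0}
    - {"slide": [0,0,190],"twist": 0}

```text
clock: 3.52
tcp_pos: [0.4111, 0.1335, 0.2056]
tcp_rot: [[0.003, -0.481, 0.877], [0.0, 0.877, 0.481], [-1.0, -0.001, 0.003]]
wrist_force: [0.3, -1.2, -2.2]
finger_gap: 0.0388
```

Call:
play_rows:
  deltas:
    - {"slide": [8,-1,0],"twist": -2}
    - {"slide": [25,-5,0],"twist": -5}
    - {"slide": [50,-10,0],"twist": -10}
    - {"slide": [80,-16,0],"twist": -15}
    - {"slide": [110,-22,0],"twist": -20}
    - {"slide": [140,-28,0],"twist": -26}
    - {"slide": [165,-33,0],"twist": -31}
    - {"slide": [183,-36,0],"twist": -34}
    - {"slide": [193,-38,0],"twist": -35.7}
    - {"slide": [193,-38,0],"twist": -35.7}

```text
clock: 4.35
tcp_pos: [0.6041, 0.0947, 0.2012]
tcp_rot: [[-0.003, 0.124, 0.992], [-0.0, 0.992, -0.124], [-1.0, -0.001, -0.003]]
wrist_force: [-0.9, -0.2, -2.7]
finger_gap: 0.0392
```

Call:
play_rows:
  deltas:
    - {"slide": [0,0,0],"twist": 0}
    - {"slide": [0,0,0],"twist": 0}
    - {"slide": [0,0,0],"twist": 0}

```text
clock: 4.6
tcp_pos: [0.6022, 0.0957, 0.2035]
tcp_rot: [[-0.001, 0.12, 0.993], [0.0, 0.993, -0.12], [-1.0, -0.0, -0.001]]
wrist_force: [0.7, 0.1, -2.1]
finger_gap: 0.0389
```

```bash
python3 - <<'E'
from h import *
for n in ('side','top'):
    im,d=imaging.grab_frame(n); cv2.imwrite(f'pics/{n}1.png',im); np.save(f'{n}1.npy',d)
a=cv2.imread('pics/side1.png')[100:400,220:540];b=cv2.imread('pics/top1.png')[130:330,220:540]
b=cv2.resize(b,(400,250)); a=cv2.resize(a,(400,375)); c=np.zeros((375,800,3),np.uint8); c[:,:400]=a; c[:250,400:]=b; cv2.imwrite('pics/c1.png',c)
o=monitor.get_obs(); print(o['tcp_pos'],o['wrist_force'],o['finger_gap'])
E
```

```text
[0.60268672 0.09569303 0.20411826] [-0.9289667  -0.00493788 -1.82843364] 0.03963412090136711
```

View pics/c1.png

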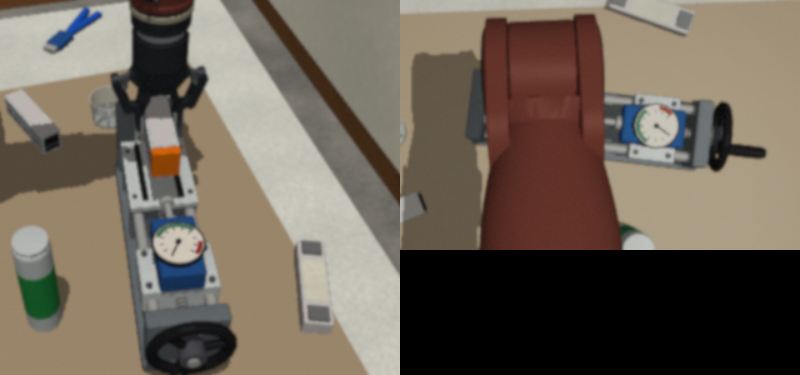

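The piece hangs over the nest with its cap toward the gauge. In the side view the orange face is near pixel (352,229). The arm covers it in the top view. I'll measure the cap face and the diffuser against the stand.

```bash
python3 - <<'E'
from h import *
im=cv2.imread('pics/side1.png'); S=tost(pts('side',np.load('side1.npy'))); hsv=cv2.cvtColor(im,cv2.COLOR_BGR2HSV)
m=(hsv[...,0]<16)&(hsv[...,1]>170)&(hsv[...,2]>90); m[:,:250]=0;m[:150]=0;m[300:]=0
P=S[m]; print(m.sum(),np.nanpercentile(P,[2,10,50,90,98],axis=0).T.round(4)*1000)
face=P[(P[:,2]<.228)&(P[:,2]>.195)]; print('face',np.nanmedian(face,0)*1000)
# fit face plane normal (stand frame)
A=np.c_[face[:,0],face[:,2]*0+1]; k=np.linalg.lstsq(A,face[:,1],rcond=None)[0]; print('y=kx+c',k)
ys,xs=np.where(m); 
mm=(S[...,2]>.225)&(S[...,2]<.242)&(abs(S[...,0])<.04)&(S[...,1]>.0)&(S[...,1]<.09)
q=S[mm]; print(mm.sum(),np.nanpercentile(q,[1,5,50,95,99],axis=0).T.round(4)*1000)
# x centre by y slice
for y0 in np.arange(.02,.08,.01):
    s=q[(q[:,1]>y0)&(q[:,1]<y0+.01)]; 
    if len(s)>5: print(y0.round(3),len(s),(np.percentile(s[:,0],[3,97])*1000).round(1))
E
```

```text
484 [[-21.3 -18.   -2.6  12.9  16.4]
 [ 18.7  19.9  21.3  27.6  31.5]
 [193.2 197.8 220.3 234.4 235.6]]
face [ -3.03767674  21.05879922 211.94686404]
y=kx+c [-0.0088242   0.02097493]
715 [[-21.7 -20.8  -2.6  16.4  18.1]
 [ 19.7  20.5  48.6  86.   89.3]
 [226.  227.8 234.4 236.4 237.2]]
0.02 155 [-20.8  17.3]
0.03 101 [-21.3  16.5]
0.04 94 [-21.6  16.7]
0.05 91 [-21.3  17.3]
0.06 91 [-20.9  16.3]
0.07 82 [-21.4  17.2]
```

Call:
play_rows:
  deltas:
    - {"slide": [1.5,0,-8],"twist": 0}
    - {"slide": [1.5,0,-22],"twist": 0}
    - {"slide": [1.5,0,-36],"twist": 0}
    - {"slide": [1.5,0,-48],"twist": 0}
    - {"slide": [1.5,0,-56],"twist": 0}
    - {"slide": [1.5,0,-60],"twist": 0}
    - {"slide": [1.5,0,-60],"twist": 0}
    - {"slide": [1.5,0,-60],"twist": 0}

```text
clock: 5.37
tcp_pos: [0.605, 0.0955, 0.1443]
tcp_rot: [[0.0, 0.121, 0.993], [0.0, 0.993, -0.121], [-1.0, 0.0, 0.0]]
wrist_force: [-0.2, 0.1, -1.6]
finger_gap: 0.0393
```

Call:
play_rows:
  deltas:
    - {"slide": [0,0,-2],"twist": 0}
    - {"slide": [0,0,-4],"twist": 0}
    - {"slide": [0,0,-6],"twist": 0}
    - {"slide": [0,0,-8],"twist": 0}
    - {"slide": [0,0,-8],"twist": 0}
    - {"slide": [0,0,-8],"twist": 0}

```text
clock: 5.87
tcp_pos: [0.6048, 0.0954, 0.1359]
tcp_rot: [[-0.0, 0.121, 0.993], [-0.0, 0.993, -0.121], [-1.0, -0.0, -0.0]]
wrist_force: [0.0, 0.5, -1.6]
finger_gap: 0.0391
```

Call:
play_rows:
  deltas:
    - {"slide": [0,0,-1],"twist": 0}
    - {"slide": [0,0,-1],"twist": 0}
    - {"slide": [0,0,-2],"twist": 0}
    - {"slide": [0,0,-2],"twist": 0}
    - {"slide": [0,0,-2],"twist": 0}

```text
clock: 6.28
tcp_pos: [0.6049, 0.0954, 0.134]
tcp_rot: [[-0.0, 0.121, 0.993], [-0.0, 0.993, -0.121], [-1.0, -0.0, -0.0]]
wrist_force: [0.3, -0.2, -2.3]
finger_gap: 0.0394
```

```bash
python3 - <<'E'
from h import *
im,d=imaging.grab_frame('side'); cv2.imwrite('pics/side2.png',im); np.save('side2.npy',d)
cv2.imwrite('pics/c2.png',cv2.resize(im[150:330,270:450],None,fx=3.3,fy=3.3,interpolation=cv2.INTER_CUBIC))
o=monitor.get_obs(); print(o['tcp_pos'],o['wrist_force'],o['finger_gap'])
S=tost(pts('side',d)); hsv=cv2.cvtColor(im,cv2.COLOR_BGR2HSV)
m=(hsv[...,0]<16)&(hsv[...,1]>170)&(hsv[...,2]>90); m[:,:250]=0;m[:150]=0;m[330:]=0
P=S[m]; print(m.sum(),np.nanpercentile(P,[2,10,50,90,98],axis=0).T.round(4)*1000)
E
```

```text
[0.60485184 0.09546693 0.13401995] [ 0.15286273 -0.36768571 -1.49685366] 0.03921818572771289
302 [[-18.6 -16.2  -0.6  17.8  26. ]
 [ 18.3  20.   21.9  29.6  32.2]
 [125.4 135.7 159.  165.5 166.7]]
```

View pics/c2.png

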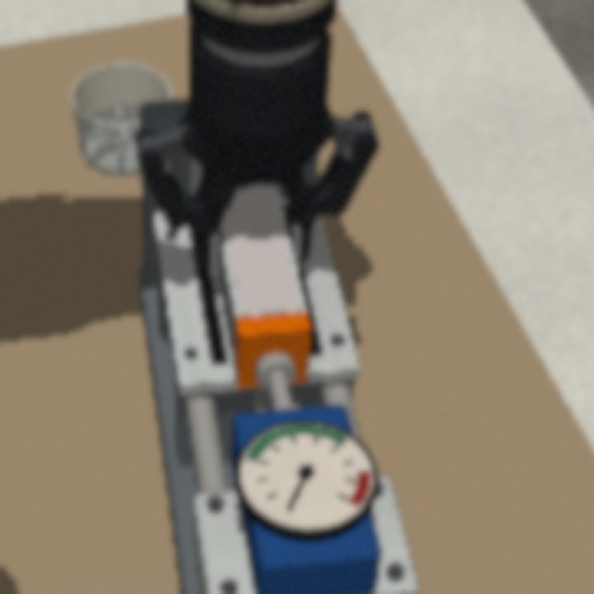

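The piece sits centred between the guides, about 1 mm above the floor. The cap is just ahead of the plunger and the needle is unloaded. I'll lower the last bit.

Call:
play_rows:
  deltas:
    - {"slide": [0,0,-0.5],"twist": 0}
    - {"slide": [0,0,-1],"twist": 0}
    - {"slide": [0,0,-1],"twist": 0}
    - {"slide": [0,0,-1],"twist": 0}

```text
clock: 6.67
tcp_pos: [0.6048, 0.0954, 0.133]
tcp_rot: [[-0.0, 0.121, 0.993], [-0.0, 0.993, -0.121], [-1.0, -0.0, -0.0]]
wrist_force: [0.1, -0.2, -3.0]
finger_gap: 0.0392
```

Call:
play_rows:
  deltas:
    - {"slide": [0,0,-0.5],"twist": 0}
    - {"slide": [0,0,-1],"twist": 0}
    - {"slide": [0,0,-1],"twist": 0}
    - {"slide": [0,0,-1],"twist": 0}

```text
clock: 7.0
tcp_pos: [0.6049, 0.0955, 0.1328]
tcp_rot: [[0.001, 0.121, 0.993], [-0.0, 0.993, -0.121], [-1.0, 0.0, 0.001]]
wrist_force: [-3.5, -0.5, 5.4]
finger_gap: 0.039
```

Call:
play_rows:
  deltas:
    - {"slide": [0,0,0],"twist": 0}
    - {"slide": [0,0,0],"twist": 0}
    - {"slide": [0,0,0],"twist": 0}
    - {"slide": [0,0,0],"twist": 0}
    - {"slide": [0,0,0],"twist": 0}
    - {"slide": [0,0,0],"twist": 0}
  hand: 0.8

```text
clock: 7.5
tcp_pos: [0.6049, 0.0955, 0.132]
tcp_rot: [[-0.0, 0.121, 0.993], [-0.0, 0.993, -0.121], [-1.0, -0.0, -0.0]]
wrist_force: [-0.2, 0.1, 0.7]
finger_gap: 0.0684
```

Call:
play_rows:
  deltas:
    - {"slide": [0,0,5],"twist": 0}
    - {"slide": [0,0,20],"twist": 0}
    - {"slide": [0,0,45],"twist": 0}
    - {"slide": [0,0,75],"twist": 0}
    - {"slide": [0,0,105],"twist": 0}
    - {"slide": [0,0,120],"twist": 0}

```text
clock: 8.0
tcp_pos: [0.6059, 0.0955, 0.2562]
tcp_rot: [[0.004, 0.121, 0.993], [0.0, 0.993, -0.121], [-1.0, 0.001, 0.004]]
wrist_force: [0.3, -0.5, 0.7]
finger_gap: 0.0682
```

```bash
python3 - <<'E'
from h import *
im,d=imaging.grab_frame('side'); cv2.imwrite('pics/side3.png',im); np.save('side3.npy',d)
cv2.imwrite('pics/c3.png',cv2.resize(im[150:330,270:450],None,fx=3.3,fy=3.3,interpolation=cv2.INTER_CUBIC))
o=monitor.get_obs(); print(o['tcp_pos'],o['wrist_force'],o['finger_gap'])
S=tost(pts('side',d)); hsv=cv2.cvtColor(im,cv2.COLOR_BGR2HSV)
m=(hsv[...,0]<16)&(hsv[...,1]>170)&(hsv[...,2]>90); m[:,:250]=0;m[:150]=0;m[330:]=0
P=S[m]; print(m.sum(),np.nanpercentile(P,[2,10,50,90,98],axis=0).T.round(4)*1000)
for y0 in np.arange(.02,.15,.015):
    s=S[(S[...,2]>.154)&(S[...,2]<.172)&(abs(S[...,0])<.04)&(S[...,1]>y0)&(S[...,1]<y0+.015)]
    if len(s)>5: print(y0.round(3),len(s),(np.percentile(s[:,0],[3,97])*1000).round(1),np.median(s[:,2]).round(4))
E
```

```text
[0.60682256 0.09555113 0.25805215] [ 0.28768891 -0.53657223  1.56728886] 0.06835880791436014
304 [[-18.5 -15.9  -0.2  18.   26.3]
 [ 18.3  19.9  21.7  29.1  33.4]
 [124.3 131.7 158.2 164.  166.1]]
0.02 186 [-18.5  19.6] 0.1626
0.035 142 [-18.7  19.7] 0.1639
0.05 126 [-18.7  19.5] 0.1638
0.065 124 [-18.5  19.6] 0.1642
0.08 119 [-18.8  19.4] 0.164
0.095 110 [-18.6  19. ] 0.1639
0.11 112 [-18.8  19.5] 0.1641
0.125 109 [-19.   19.4] 0.164
0.14 106 [-19.   19.4] 0.1639
```

View pics/c3.png

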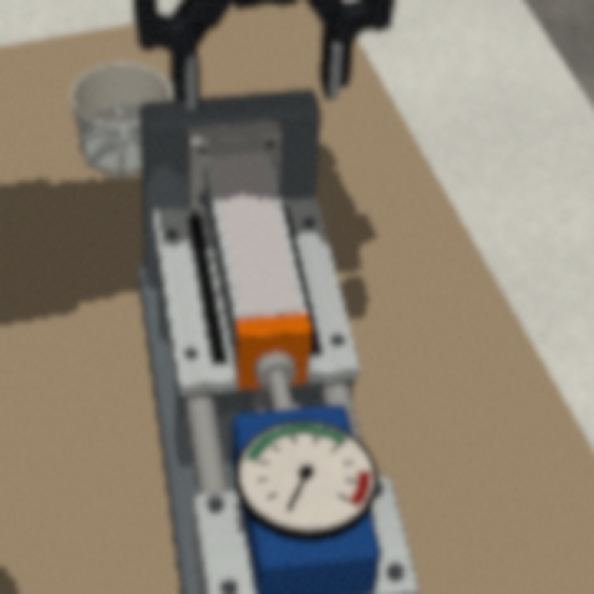

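The piece lies flat in the nest: its top is at 164 mm, its x edges are at -18.7 and +19.5 mm, and the cap face is at y≈21 mm. The needle is still at zero. Next I'll go to the handle.

Call:
play_rows:
  deltas:
    - {"slide": [-2,-12,0],"twist": 0}
    - {"slide": [-7,-40,0],"twist": 0}
    - {"slide": [-13,-76,0],"twist": 0}
    - {"slide": [-19,-112,0],"twist": 0}
    - {"slide": [-25,-148,0],"twist": 0}
    - {"slide": [-31,-184,0],"twist": 0}
    - {"slide": [-37,-220,0],"twist": 0}
    - {"slide": [-44,-256,0],"twist": 0}
    - {"slide": [-50,-292,0],"twist": 0}
    - {"slide": [-56,-328,0],"twist": 0}

```text
clock: 8.88
tcp_pos: [0.5474, -0.2346, 0.2512]
tcp_rot: [[-0.001, 0.121, 0.993], [0.001, 0.993, -0.121], [-1.0, 0.0, -0.001]]
wrist_force: [0.1, 0.2, -0.4]
finger_gap: 0.0683
```

Call:
play_rows:
  deltas:
    - {"slide": [-4,-22,0],"twist": 0}
    - {"slide": [-6,-33,0],"twist": 0}
    - {"slide": [-7,-39,-5],"twist": 0}
    - {"slide": [-7,-39,-30],"twist": 0}
    - {"slide": [-7,-39,-60],"twist": 0}
    - {"slide": [-7,-39,-80],"twist": 0}
    - {"slide": [-7,-39,-80],"twist": 0}
    - {"slide": [-7,-39,-80],"twist": 0}

```text
clock: 9.55
tcp_pos: [0.5412, -0.2702, 0.1712]
tcp_rot: [[-0.002, 0.12, 0.993], [0.002, 0.993, -0.12], [-1.0, 0.001, -0.002]]
wrist_force: [-0.2, 0.1, 1.1]
finger_gap: 0.0683
```

```bash
python3 - <<'E'
from h import *
im,d=imaging.grab_frame('side'); cv2.imwrite('pics/side4.png',im)
cv2.imwrite('pics/c4.png',cv2.resize(im[220:480,240:480],None,fx=2.3,fy=2.3,interpolation=cv2.INTER_CUBIC))
o=monitor.get_obs(); p=o['tcp_pos'];print(p,tost(p)*1000,o['joint_positions'])
E
```

```text
[ 0.542088   -0.27085525  0.17258816] [ -16.71544336 -268.49366229  172.58815708] [-3.34622960e+01  2.74899417e+01 -1.44479766e+00  6.10726508e+01
  7.10967580e-03  6.34359388e+01]
```

View pics/c4.png

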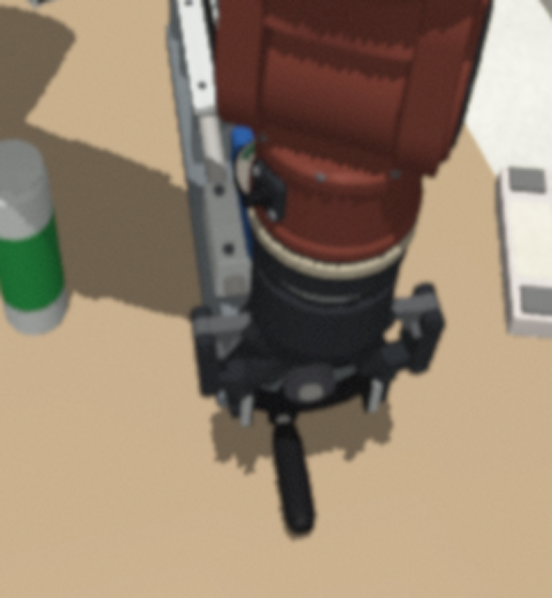

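The open fingers straddle the handle line; the handle runs from (285,415) to (300,525) in the crop. Descending onto it.

Call:
play_rows:
  deltas:
    - {"slide": [0,0,-10],"twist": 0}
    - {"slide": [0,0,-35],"twist": 0}
    - {"slide": [0,0,-65],"twist": 0}
    - {"slide": [0,0,-95],"twist": 0}
    - {"slide": [0,0,-120],"twist": 0}
    - {"slide": [0,0,-136],"twist": 0}
    - {"slide": [0,0,-143],"twist": 0}
    - {"slide": [0,0,-144],"twist": 0}
    - {"slide": [0,0,-144],"twist": 0}

```text
clock: 10.35
tcp_pos: [0.5425, -0.2718, 0.0289]
tcp_rot: [[0.001, 0.121, 0.993], [-0.001, 0.993, -0.121], [-1.0, -0.0, 0.001]]
wrist_force: [1.4, 0.1, 0.5]
finger_gap: 0.0682
```

Call:
play_rows:
  deltas:
    - {"slide": [0,0,0],"twist": 0}
    - {"slide": [0,0,0],"twist": 0}
    - {"slide": [0,0,0],"twist": 0}
    - {"slide": [0,0,0],"twist": 0}
    - {"slide": [0,0,0],"twist": 0}
    - {"slide": [0,0,0],"twist": 0}
    - {"slide": [0,0,0],"twist": 0}
    - {"slide": [0,0,0],"twist": 0}
  hand: 0

```text
clock: 11.02
tcp_pos: [0.5427, -0.272, 0.029]
tcp_rot: [[0.002, 0.121, 0.993], [-0.001, 0.993, -0.121], [-1.0, -0.001, 0.002]]
wrist_force: [0.7, -0.3, 6.5]
finger_gap: 0.0211
```

```bash
python3 - <<'E'
from h import *
im,d=imaging.grab_frame('side'); cv2.imwrite('pics/side5.png',im)
cv2.imwrite('pics/c5.png',cv2.resize(im[220:480,240:480],None,fx=2.3,fy=2.3,interpolation=cv2.INTER_CUBIC))
o=monitor.get_obs(); p=o['tcp_pos'];print(p,tost(p)*1000,o['wrist_force'],o['finger_gap'])
E
```

```text
[ 0.54268203 -0.27195005  0.02903368] [ -15.99242729 -269.50790726   29.03368479] [0.70262979 1.03069374 6.26268545] 0.02016902195104385
```

View pics/c5.png

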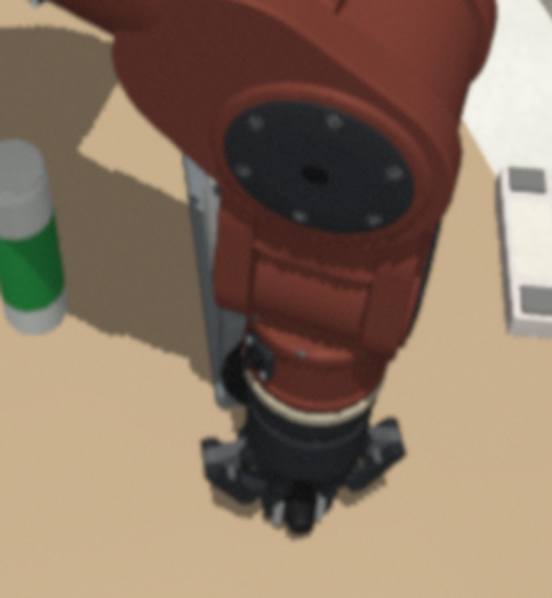

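The fingers hold the handle barrel (gap 21 mm). I'll compute the crank circle in rows.

```bash
cat > arc.py <<'E'
from h import *
import json
def arc(a,seq):
    r=np.radians; out=[]
    for t in seq:
        dx=50*(np.sin(r(t))-np.sin(r(a))); dz=50*(np.cos(r(t))-np.cos(r(a)))
        out.append({"slide":[round(dx*X[0],1),round(dx*X[1],1),round(dz,1)],"twist":0})
    print(a,seq[-1],json.dumps(out))
E
python3 - <<'E'
from arc import *
arc(-161.3,[-158,-152,-143,-132,-120,-108,-96,-84,-72,-60])
arc(-60,list(range(-48,61,12)))
arc(60,list(range(72,181,12)))
arc(180,list(range(192,301,12)))
arc(300,list(range(312,385,12))+[390,395,395])
E
```

```text
-161.3 -60 [{"slide": [-2.7, 0.3, 1.0], "twist": 0}, {"slide": [-7.4, 0.9, 3.2], "twist": 0}, {"slide": [-14.0, 1.7, 7.4], "twist": 0}, {"slide": [-21.0, 2.6, 13.9], "twist": 0}, {"slide": [-27.1, 3.3, 22.4], "twist": 0}, {"slide": [-31.3, 3.8, 31.9], "twist": 0}, {"slide": [-33.4, 4.1, 42.1], "twist": 0}, {"slide": [-33.4, 4.1, 52.6], "twist": 0}, {"slide": [-31.3, 3.8, 62.8], "twist": 0}, {"slide": [-27.1, 3.3, 72.4], "twist": 0}]
-60 60 [{"slide": [6.1, -0.7, 8.5], "twist": 0}, {"slide": [13.8, -1.7, 15.5], "twist": 0}, {"slide": [22.8, -2.8, 20.7], "twist": 0}, {"slide": [32.7, -4.0, 23.9], "twist": 0}, {"slide": [43.0, -5.3, 25.0], "twist": 0}, {"slide": [53.3, -6.5, 23.9], "twist": 0}, {"slide": [63.2, -7.8, 20.7], "twist": 0}, {"slide": [72.1, -8.9, 15.5], "twist": 0}, {"slide": [79.9, -9.8, 8.5], "twist": 0}, {"slide": [86.0, -10.6, 0.0], "twist": 0}]
60 180 [{"slide": [4.2, -0.5, -9.5], "twist": 0}, {"slide": [6.4, -0.8, -19.8], "twist": 0}, {"slide": [6.4, -0.8, -30.2], "twist": 0}, {"slide": [4.2, -0.5, -40.5], "twist": 0}, {"slide": [0.0, -0.0, -50.0], "twist": 0}, {"slid
[... 385 characters left out ...]
: 0}, {"slide": [-43.0, 5.3, 25.0], "twist": 0}, {"slide": [-47.2, 5.8, 34.5], "twist": 0}, {"slide": [-49.4, 6.1, 44.8], "twist": 0}, {"slide": [-49.4, 6.1, 55.2], "twist": 0}, {"slide": [-47.2, 5.8, 65.5], "twist": 0}, {"slide": [-43.0, 5.3, 75.0], "twist": 0}]
300 395 [{"slide": [6.1, -0.7, 8.5], "twist": 0}, {"slide": [13.8, -1.7, 15.5], "twist": 0}, {"slide": [22.8, -2.8, 20.7], "twist": 0}, {"slide": [32.7, -4.0, 23.9], "twist": 0}, {"slide": [43.0, -5.3, 25.0], "twist": 0}, {"slide": [53.3, -6.5, 23.9], "twist": 0}, {"slide": [63.2, -7.8, 20.7], "twist": 0}, {"slide": [67.8, -8.3, 18.3], "twist": 0}, {"slide": [71.4, -8.8, 16.0], "twist": 0}, {"slide": [71.4, -8.8, 16.0], "twist": 0}]
```

Call:
play_rows:
  deltas:
    - {"slide": [-2.5,0.5,1],"twist": 0}
    - {"slide": [-7.5,1,3],"twist": 0}
    - {"slide": [-14,1.5,7.5],"twist": 0}
    - {"slide": [-21,2.5,14],"twist": 0}
    - {"slide": [-27,3.5,22.5],"twist": 0}
    - {"slide": [-31.5,4,32],"twist": 0}
    - {"slide": [-33.5,4,42],"twist": 0}
    - {"slide": [-33.5,4,52.5],"twist": 0}
    - {"slide": [-31.5,4,63],"twist": 0}
    - {"slide": [-27,3.5,72.5],"twist": 0}

```text
clock: 11.9
tcp_pos: [0.5156, -0.2685, 0.1013]
tcp_rot: [[0.002, 0.121, 0.993], [-0.001, 0.993, -0.121], [-1.0, -0.001, 0.002]]
wrist_force: [7.9, -3.2, -9.2]
finger_gap: 0.0203
```

```bash
python3 - <<'E'
from h import *
im,d=imaging.grab_frame('side'); cv2.imwrite('pics/side6.png',im)
cv2.imwrite('pics/c6.png',cv2.resize(im[180:480,240:480],None,fx=2,fy=2,interpolation=cv2.INTER_CUBIC))
o=monitor.get_obs(); p=o['tcp_pos'];print(p,tost(p)*1000,o['wrist_force'],o['finger_gap'])
E
```

```text
[ 0.51691749 -0.26873377  0.10294041] [ -41.95688182 -269.45550464  102.94040818] [1.44628098 0.49053142 0.98602432] 0.02097640641377445
```

View pics/c6.png

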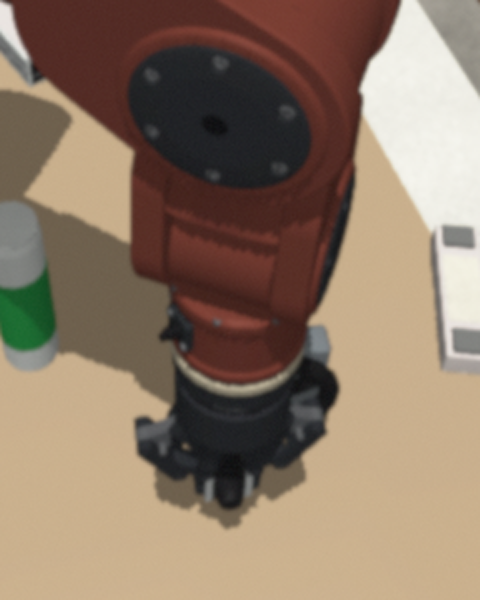

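The handle is still between the fingers at about (230,485) in the crop, and the forces are small. Continuing.

Call:
play_rows:
  deltas:
    - {"slide": [6,-0.5,8.5],"twist": 0}
    - {"slide": [14,-1.5,15.5],"twist": 0}
    - {"slide": [23,-3,20.5],"twist": 0}
    - {"slide": [32.5,-4,24],"twist": 0}
    - {"slide": [43,-5.5,25],"twist": 0}
    - {"slide": [53.5,-6.5,24],"twist": 0}
    - {"slide": [63,-8,20.5],"twist": 0}
    - {"slide": [72,-9,15.5],"twist": 0}
    - {"slide": [80,-10,8.5],"twist": 0}
    - {"slide": [86,-10.5,0],"twist": 0}

```text
clock: 12.78
tcp_pos: [0.602, -0.2793, 0.1012]
tcp_rot: [[0.002, 0.121, 0.993], [-0.002, 0.993, -0.121], [-1.0, -0.001, 0.002]]
wrist_force: [-0.0, -2.6, 3.0]
finger_gap: 0.0203
```

Call:
play_rows:
  deltas:
    - {"slide": [4,-0.5,-9.5],"twist": 0}
    - {"slide": [6.5,-1,-20],"twist": 0}
    - {"slide": [6.5,-1,-30],"twist": 0}
    - {"slide": [4,-0.5,-40.5],"twist": 0}
    - {"slide": [0,0,-50],"twist": 0}
    - {"slide": [-6,0.5,-58.5],"twist": 0}
    - {"slide": [-14,1.5,-65.5],"twist": 0}
    - {"slide": [-23,3,-70.5],"twist": 0}
    - {"slide": [-32.5,4,-74],"twist": 0}
    - {"slide": [-43,5,-75],"twist": 0}

```text
clock: 13.62
tcp_pos: [0.5577, -0.2738, 0.0259]
tcp_rot: [[0.001, 0.121, 0.993], [-0.001, 0.993, -0.121], [-1.0, -0.0, 0.001]]
wrist_force: [3.5, 1.1, 17.8]
finger_gap: 0.0205
```

```bash
python3 - <<'E'
from h import *
for n in ('side','top'):
    im,d=imaging.grab_frame(n); cv2.imwrite(f'pics/{n}7.png',im)
a=cv2.imread('pics/side7.png')[180:480,240:480];b=cv2.imread('pics/top7.png')[170:290,260:500]
c=np.zeros((500,800,3),np.uint8); c[:,:400]=cv2.resize(a,(400,500)); c[:200,400:]=cv2.resize(b,(400,200)); cv2.imwrite('pics/c7.png',c)
o=monitor.get_obs(); p=o['tcp_pos'];print(p,tost(p)*1000,o['wrist_force'],o['finger_gap'])
E
```

```text
[ 0.5565368  -0.27362157  0.02613917] [  -2.03721805 -269.47849494   26.13916825] [-1.34232665 -0.29529448 12.94202891] 0.020627387823841027
```

View pics/c7.png

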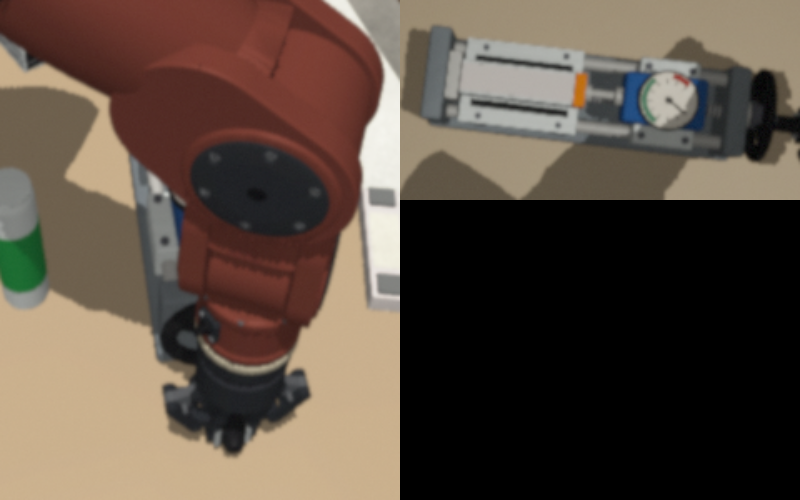

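The top view shows the dial clearly at (668,98) in the crop. The needle is still at zero and the plunger is near the cap. Continuing to 300°.

Call:
play_rows:
  deltas:
    - {"slide": [-10.5,1.5,1],"twist": 0}
    - {"slide": [-20,2.5,4.5],"twist": 0}
    - {"slide": [-29,3.5,9.5],"twist": 0}
    - {"slide": [-37,4.5,16.5],"twist": 0}
    - {"slide": [-43,5.5,25],"twist": 0}
    - {"slide": [-47,6,34.5],"twist": 0}
    - {"slide": [-49.5,6,45],"twist": 0}
    - {"slide": [-49.5,6,55],"twist": 0}
    - {"slide": [-47,6,65.5],"twist": 0}
    - {"slide": [-43,5.5,75],"twist": 0}

```text
clock: 14.55
tcp_pos: [0.5148, -0.2684, 0.1]
tcp_rot: [[0.0, 0.122, 0.993], [-0.0, 0.993, -0.122], [-1.0, -0.0, 0.0]]
wrist_force: [9.0, -6.1, -9.5]
finger_gap: 0.0205
```

```bash
cat > dial.py <<'E'
from h import *
import sys
def dial(tag):
    im,d=imaging.grab_frame('top'); cv2.imwrite(f'pics/top{tag}.png',im)
    b=im[185:265,360:480]; cv2.imwrite(f'pics/d{tag}.png',cv2.resize(b,None,fx=6,fy=6,interpolation=cv2.INTER_CUBIC))
    o=monitor.get_obs(); p=o['tcp_pos'];print(p,tost(p)*1000,o['wrist_force'],o['finger_gap'],o['clock'])
E
python3 -c "
from dial import *
dial('8')"
```

```text
[ 0.51609808 -0.26859085  0.10163041] [ -42.78760482 -269.41351954  101.63041404] [ 1.77413225 -2.23705133  0.71860941] 0.020445745869705552 14.6
```

View pics/d8.png

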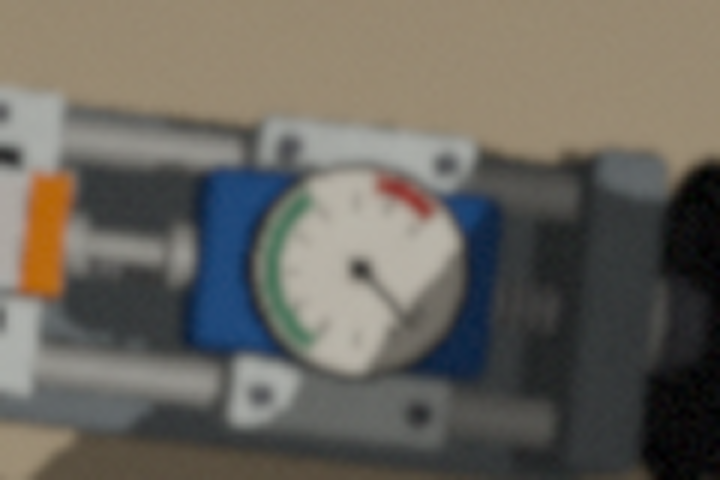

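The needle, centred at (360,268) with its tip at (405,318), sits about at zero, so the plunger is only just pushing the piece. I'll continue in smaller pieces.

Call:
play_rows:
  deltas:
    - {"slide": [6,-0.5,8.5],"twist": 0}
    - {"slide": [14,-1.5,15.5],"twist": 0}
    - {"slide": [23,-3,20.5],"twist": 0}
    - {"slide": [32.5,-4,24],"twist": 0}
    - {"slide": [43,-5.5,25],"twist": 0}
    - {"slide": [43,-5.5,25],"twist": 0}

```text
clock: 15.1
tcp_pos: [0.5587, -0.274, 0.126]
tcp_rot: [[0.001, 0.121, 0.993], [-0.001, 0.993, -0.121], [-1.0, -0.001, 0.001]]
wrist_force: [1.1, -0.7, 14.3]
finger_gap: 0.0209
```

```bash
cat >> dial.py <<'E'
def angle(path,c=None):
    im=cv2.imread(path); S=8
    b=cv2.resize(im[190:275,380:470],None,fx=S,fy=S,interpolation=cv2.INTER_CUBIC); hsv=cv2.cvtColor(b,cv2.COLOR_BGR2HSV); g=cv2.cvtColor(b,cv2.COLOR_BGR2GRAY)
    # dial outline: low saturation bright, green, red inside blue -> take largest non-blue bright blob
    m=((hsv[...,1]<70)&(g>120)).astype(np.uint8)
    n,l,s,ce=cv2.connectedComponentsWithStats(m); 
    k=[i for i in range(1,n)]; return b,m
E
python3 - <<'E'
from dial import *
dial('9')
# project dial: centre (stand x0), known height 0.170; find y of centre from depth; polar dark profile
a=[cv2.resize(cv2.imread(f'pics/top{t}.png')[185:265,370:460],None,fx=4.4,fy=4.4,interpolation=cv2.INTER_CUBIC) for t in ('0','9')]
cv2.imwrite('pics/d9.png',np.hstack(a))
E
```

```text
[ 0.55856355 -0.27390751  0.12603647] [ 9.27659177e-03 -2.69515305e+02  1.26036472e+02] [ 1.77971693 -1.50077541 13.72730708] 0.02064060556411126 15.15
```

View pics/d9.png

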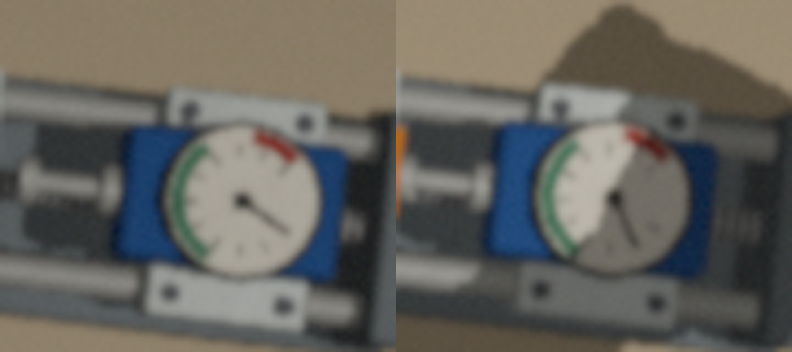

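The needle moved from 34° to 65° below right, about 0.54 rad. The green arc's start at 122° matches 1.5 rad, so the scale checks. I'll add 120°, about 1.3 rad.

```bash
python3 - <<'E'
from arc import *
arc(0,[8,20,32,44,56,69,82,95,108,120])
E
```

```text
0 120 [{"slide": [6.9, -0.8, -0.5], "twist": 0}, {"slide": [17.0, -2.1, -3.0], "twist": 0}, {"slide": [26.3, -3.2, -7.6], "twist": 0}, {"slide": [34.5, -4.2, -14.0], "twist": 0}, {"slide": [41.1, -5.1, -22.0], "twist": 0}, {"slide": [46.3, -5.7, -32.1], "twist": 0}, {"slide": [49.1, -6.0, -43.0], "twist": 0}, {"slide": [49.4, -6.1, -54.4], "twist": 0}, {"slide": [47.2, -5.8, -65.5], "twist": 0}, {"slide": [43.0, -5.3, -75.0], "twist": 0}]
```

Call:
play_rows:
  deltas:
    - {"slide": [7,-1,-0.5],"twist": 0}
    - {"slide": [17,-2,-3],"twist": 0}
    - {"slide": [26.5,-3,-7.5],"twist": 0}
    - {"slide": [34.5,-4,-14],"twist": 0}
    - {"slide": [41,-5,-22],"twist": 0}
    - {"slide": [46.5,-5.5,-32],"twist": 0}
    - {"slide": [49,-6,-43],"twist": 0}
    - {"slide": [49.5,-6,-54.5],"twist": 0}
    - {"slide": [47,-6,-65.5],"twist": 0}
    - {"slide": [43,-5.5,-75],"twist": 0}

```text
clock: 15.98
tcp_pos: [0.6006, -0.2791, 0.049]
tcp_rot: [[-0.0, 0.121, 0.993], [0.0, 0.993, -0.121], [-1.0, -0.0, -0.0]]
wrist_force: [-1.2, -1.9, 5.3]
finger_gap: 0.0207
```

```bash
python3 - <<'E'
from dial import *
dial('10')
a=[cv2.resize(cv2.imread(f'pics/top{t}.png')[185:265,370:460],None,fx=4.4,fy=4.4,interpolation=cv2.INTER_CUBIC) for t in ('9','10')]
cv2.imwrite('pics/d10.png',np.hstack(a))
E
```

```text
[ 0.59865007 -0.2788376   0.04705568] [  40.39782168 -269.52333393   47.05568072] [ 6.96813241 -6.48891321 -6.97692072] 0.020856467979059472 16.0333
```

View pics/d10.png

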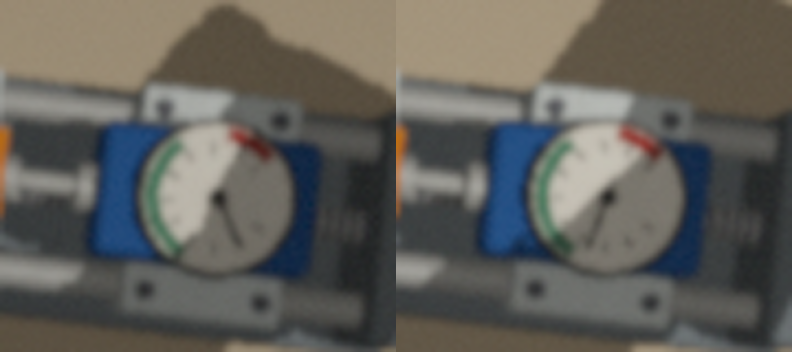

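The needle is now at about 110° on the screen, 1.3 rad. That is less than the wheel travel predicts, so I'll check the seating at the anvil.

```bash
python3 - <<'E'
from dial import *
im,d=imaging.grab_frame('top'); cv2.imwrite('pics/top11.png',im)
ims,ds=imaging.grab_frame('side'); cv2.imwrite('pics/side11.png',ims)
cv2.imwrite('pics/d11.png',cv2.resize(im[180:260,270:470],None,fx=4,fy=4,interpolation=cv2.INTER_CUBIC))
S=tost(pts('top',d)); hsv=cv2.cvtColor(im,cv2.COLOR_BGR2HSV)
m=(hsv[...,0]<16)&(hsv[...,1]>170)&(hsv[...,2]>90); m[:170]=0;m[270:]=0
P=S[m]; print(m.sum(),np.nanpercentile(P,[2,10,50,90,98],axis=0).T.round(4)*1000)
q=S[(abs(S[...,0])<.012)&(S[...,1]>.1)&(S[...,1]<.2)]
for y0 in np.arange(.15,.2,.003):
    s=q[(q[:,1]>=y0)&(q[:,1]<y0+.003)]; 
    if len(s): print(y0.round(3),len(s),np.round(np.median(s[:,2]),4))
for y in (21,25,171,175): print(y,(proj('top',np.append(stw(0,y/1000),.163))-[270,180])*4)
E
```

```text
39 [[-18.2 -17.1  -0.2  17.   17.8]
 [ 25.7  26.4  29.7  37.   37.3]
 [158.3 160.8 164.1 166.8 168.1]]
0.15 17 0.164
0.153 19 0.1641
0.156 18 0.1639
0.159 18 0.1654
0.162 18 0.1661
0.165 19 0.1642
0.168 17 0.1645
0.171 19 0.1652
0.174 21 0.1704
0.177 18 0.1719
0.18 18 0.1718
0.183 18 0.172
0.186 20 0.1721
0.189 18 0.173
0.192 19 0.1739
0.195 15 0.1749
0.198 14 0.1741
21 [410.170268   177.54312748]
25 [402.16817    176.59991612]
171 [110.67342658 142.24128262]
175 [102.70317727 141.30182529]
```

View pics/d11.png

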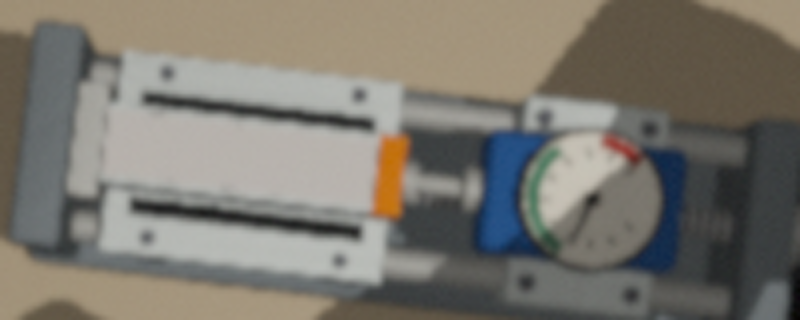

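The piece is now tight against the anvil (its end at x≈106 in the crop) and the cap is at y≈25 mm. The needle has settled at about 1.45 rad, at the edge of the green. I'll add 70°.

```bash
python3 - <<'E'
from arc import *
arc(120,[126,136,147,158,169,179,186,190,190])
E
```

```text
120 190 [{"slide": [-2.8, 0.3, -4.4], "twist": 0}, {"slide": [-8.5, 1.0, -11.0], "twist": 0}, {"slide": [-15.9, 2.0, -16.9], "twist": 0}, {"slide": [-24.4, 3.0, -21.4], "twist": 0}, {"slide": [-33.5, 4.1, -24.1], "twist": 0}, {"slide": [-42.1, 5.2, -25.0], "twist": 0}, {"slide": [-48.2, 5.9, -24.7], "twist": 0}, {"slide": [-51.6, 6.3, -24.2], "twist": 0}, {"slide": [-51.6, 6.3, -24.2], "twist": 0}]
```

Call:
play_rows:
  deltas:
    - {"slide": [-3,0.5,-4.5],"twist": 0}
    - {"slide": [-8.5,1,-11],"twist": 0}
    - {"slide": [-16,2,-17],"twist": 0}
    - {"slide": [-24.5,3,-21.5],"twist": 0}
    - {"slide": [-33.5,4,-24],"twist": 0}
    - {"slide": [-42,5,-25],"twist": 0}
    - {"slide": [-48,6,-24.5],"twist": 0}
    - {"slide": [-51.5,6.5,-24],"twist": 0}
    - {"slide": [-51.5,6.5,-24],"twist": 0}

```text
clock: 16.88
tcp_pos: [0.549, -0.2727, 0.0271]
tcp_rot: [[0.001, 0.121, 0.993], [-0.001, 0.993, -0.121], [-1.0, -0.0, 0.001]]
wrist_force: [0.7, -0.8, 9.4]
finger_gap: 0.0209
```

```bash
python3 - <<'E'
from dial import *
dial('12')
cv2.imwrite('pics/d12.png',cv2.resize(cv2.imread('pics/top12.png')[185:265,370:470],None,fx=7,fy=7,interpolation=cv2.INTER_CUBIC))
E
```

```text
[ 0.54905739 -0.27270439  0.02712834] [  -9.57264973 -269.4796604    27.12833667] [ 1.59682271 -0.89289682 11.39230779] 0.0204704823720982 16.9333
```

View pics/d12.png

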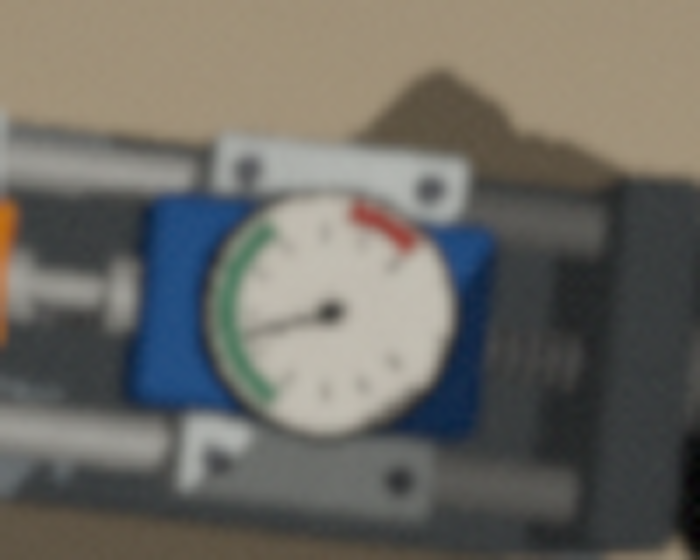

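The needle, from (330,312) to (250,330), is 20° short of the nest direction. That makes about 2.15 rad, well inside the green. I'll release and retreat straight up.

Call:
play_rows:
  deltas:
    - {"slide": [0,0,0],"twist": 0}
    - {"slide": [0,0,0],"twist": 0}
    - {"slide": [0,0,0],"twist": 0}
    - {"slide": [0,0,0],"twist": 0}
    - {"slide": [0,0,0],"twist": 0}
    - {"slide": [0,0,0],"twist": 0}
  hand: 0.8

```text
clock: 17.43
tcp_pos: [0.549, -0.2723, 0.0262]
tcp_rot: [[-0.001, 0.121, 0.993], [0.0, 0.993, -0.121], [-1.0, 0.0, -0.001]]
wrist_force: [-0.0, 0.1, 0.6]
finger_gap: 0.0686
```

Call:
play_rows:
  deltas:
    - {"slide": [0,0,10],"twist": 0}
    - {"slide": [0,0,35],"twist": 0}
    - {"slide": [0,0,70],"twist": 0}
    - {"slide": [0,0,105],"twist": 0}
    - {"slide": [0,0,140],"twist": 0}
    - {"slide": [0,0,170],"twist": 0}
    - {"slide": [0,0,190],"twist": 0}
    - {"slide": [0,0,200],"twist": 0}
    - {"slide": [0,0,200],"twist": 0}
    - {"slide": [0,0,200],"twist": 0}

```text
clock: 18.27
tcp_pos: [0.5492, -0.2724, 0.2261]
tcp_rot: [[-0.0, 0.121, 0.993], [0.0, 0.993, -0.121], [-1.0, 0.0, -0.0]]
wrist_force: [-0.5, -0.2, -1.0]
finger_gap: 0.068
```

```bash
python3 - <<'E'
from dial import *
dial('13'); im,d=imaging.grab_frame('top'); S=tost(pts('top',d)); W=pts('top',d)
a=cv2.resize(im[185:265,370:470],None,fx=5,fy=5,interpolation=cv2.INTER_CUBIC)
b=cv2.resize(im[100:370,140:560],(800,514))[:, :]
c=np.zeros((600,800,3),np.uint8); c[:400,:500]=a; c[400:,:]=cv2.resize(im,(800,600))[130:330]; cv2.imwrite('pics/d13.png',c)
hsv=cv2.cvtColor(im,cv2.COLOR_BGR2HSV)
m=(hsv[...,0]<16)&(hsv[...,1]>170)&(hsv[...,2]>90); m[:170]=0;m[270:]=0
P=S[m]; print(m.sum(),np.nanpercentile(P,[2,50,98],axis=0).T.round(4)*1000)
for y0 in np.arange(.04,.17,.02):
    s=S[(S[...,2]>.154)&(S[...,2]<.174)&(abs(S[...,0])<.04)&(S[...,1]>y0)&(S[...,1]<y0+.02)]
    print(y0.round(3),len(s),(np.percentile(s[:,0],[3,97])*1000).round(1),np.median(s[:,2]).round(4))
d0=np.load('top0.npy'); W0=pts('top',d0)
for nm,(lo,hi),box in (('spare',(.036,.056),(160,250,275,335)),('driver',(.02,.036),(380,460,110,165)),('can',(.182,.25),(380,440,300,350)),('tub',(.036,.06),(185,230,210,255))):
    for w in (W0,W):
        q=w[box[2]:box[3],box[0]:box[1]]; q=q[(q[...,2]>lo)&(q[...,2]<hi)]
        print(nm,len(q),(np.mean(q,0)*1000).round(1) if len(q) else '')
E
```

```text
[ 0.54878192 -0.27215773  0.22517252] [  -9.91269514 -268.9706539   225.17252129] [ 0.23836847 -0.24361388 -0.16671928] 0.06854978215327212 18.3167
51 [[-18.8   3.5  18.1]
 [ 25.7  29.2  37.2]
 [159.8 163.8 168.2]]
0.04 205 [-19.4  19. ] 0.1648
0.06 208 [-19.1  19. ] 0.1646
0.08 204 [-19.   19.2] 0.1643
0.1 204 [-18.8  19.1] 0.1644
0.12 203 [-19.1  19.1] 0.1644
0.14 202 [-19.3  18.7] 0.1648
0.16 230 [-23.9  23.5] 0.1652
spare 1280 [429.4 373.7  46.2]
spare 1275 [429.5 373.7  46.2]
driver 1189 [ 796.3 -104.5   30.8]
driver 1154 [ 795.9 -105.2   30.9]
can 514 [389.9 -54.2 190.8]
can 510 [389.9 -54.3 191. ]
tub 276 [582.7 376.7  50.6]
tub 274 [582.  377.1  50.5]
```

View pics/d13.png

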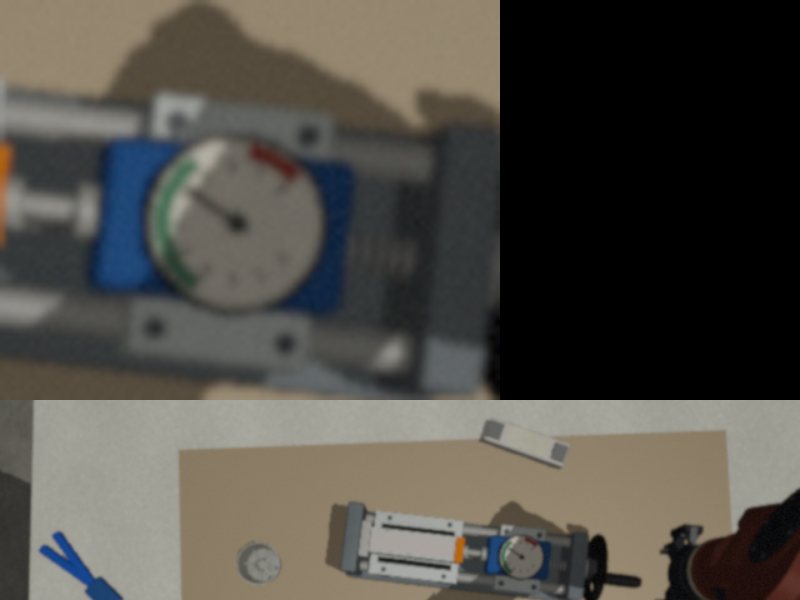

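The needle is now 35° above left, about 3.0 rad, higher than before release, so it lags. I'll wait and re-read it once it settles.

Call:
play_rows:
  deltas:
    - {"slide": [0,0,0],"twist": 0}
    - {"slide": [0,0,0],"twist": 0}
    - {"slide": [0,0,0],"twist": 0}
    - {"slide": [0,0,0],"twist": 0}
    - {"slide": [0,0,0],"twist": 0}
    - {"slide": [0,0,0],"twist": 0}
    - {"slide": [0,0,0],"twist": 0}
    - {"slide": [0,0,0],"twist": 0}

```text
clock: 19.03
tcp_pos: [0.5494, -0.2725, 0.2266]
tcp_rot: [[0.0, 0.121, 0.993], [-0.0, 0.993, -0.121], [-1.0, 0.0, 0.0]]
wrist_force: [-0.2, 0.1, 0.4]
finger_gap: 0.0681
```

```bash
python3 - <<'E'
from dial import *
dial('14'); im=cv2.imread('pics/top14.png')
d0=cv2.imread('pics/top13.png')
f=lambda i: cv2.resize(i[185:265,370:460],None,fx=4.4,fy=4.4,interpolation=cv2.INTER_CUBIC)
ims,ds=imaging.grab_frame('side'); cv2.imwrite('pics/side14.png',ims); np.save('side14.npy',ds)
a=cv2.resize(ims[250:330,320:410],None,fx=4.4,fy=4.4,interpolation=cv2.INTER_CUBIC)
cv2.imwrite('pics/d14.png',np.hstack([f(im),a]))
S=tost(pts('side',ds)); x,y,z=[S[...,i] for i in range(3)]
P=S[(y<-.215)&(y>-.3)&(abs(x)<.07)&(z>.03)&(z<.15)]; print(len(P),np.nanpercentile(P,[5,50,95],axis=0).T*1000)
E
```

```text
[ 0.54938085 -0.27253917  0.22657319] [  -9.2717365  -269.27625823  226.57319178] [ 1.20654455  0.57355517 -0.19093399] 0.06828718134156683 19.0833
838 [[ -19.15088165   -8.71033372    7.69590898]
 [-290.33935292 -249.46753801 -215.84197408]
 [  48.34875675   56.02278949  105.1641499 ]]
```

View pics/d14.png

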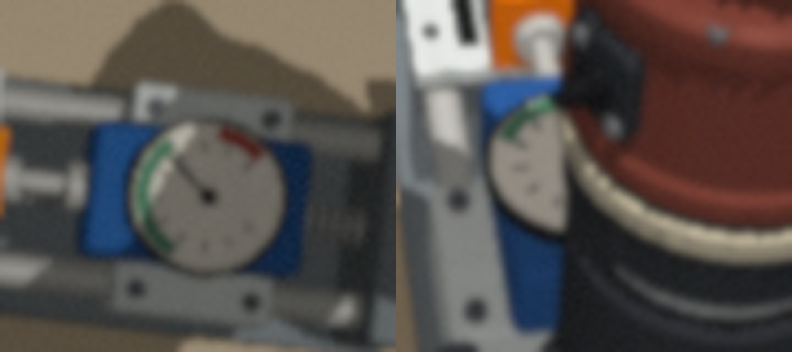

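The needle is still creeping up: now 47° above left, about 3.2 rad. The kinematics predict 3.6 rad at rest, so I'll regrip, read it settled, and back off.

Call:
play_rows:
  deltas:
    - {"slide": [0,0,-10],"twist": 0}
    - {"slide": [0,0,-40],"twist": 0}
    - {"slide": [0,0,-75],"twist": 0}
    - {"slide": [0,0,-110],"twist": 0}
    - {"slide": [0,0,-145],"twist": 0}
    - {"slide": [0,0,-175],"twist": 0}
    - {"slide": [0,0,-192],"twist": 0}
    - {"slide": [0,0,-199],"twist": 0}
    - {"slide": [0,0,-199],"twist": 0}

```text
clock: 19.88
tcp_pos: [0.548, -0.2717, 0.0255]
tcp_rot: [[-0.003, 0.121, 0.993], [0.002, 0.993, -0.121], [-1.0, 0.001, -0.003]]
wrist_force: [-1.0, 0.4, 0.6]
finger_gap: 0.0686
```

Call:
play_rows:
  deltas:
    - {"slide": [0,0,0],"twist": 0}
    - {"slide": [0,0,0],"twist": 0}
    - {"slide": [0,0,0],"twist": 0}
    - {"slide": [0,0,0],"twist": 0}
    - {"slide": [0,0,0],"twist": 0}
    - {"slide": [0,0,0],"twist": 0}
    - {"slide": [0,0,0],"twist": 0}
    - {"slide": [0,0,0],"twist": 0}
  hand: 0

```text
clock: 20.55
tcp_pos: [0.5503, -0.2731, 0.0288]
tcp_rot: [[0.002, 0.121, 0.993], [-0.001, 0.993, -0.121], [-1.0, -0.001, 0.002]]
wrist_force: [-1.2, 0.5, 8.0]
finger_gap: 0.0203
```

```bash
python3 - <<'E'
from dial import *
from arc import arc
dial('15'); im=cv2.imread('pics/top15.png')
cv2.imwrite('pics/d15.png',cv2.resize(im[185:265,370:460],None,fx=6,fy=6,interpolation=cv2.INTER_CUBIC))
arc(190,[186,178,168,157,146,135,124,113,106,103])
arc(190,[186,180,172,163,154,146,140,136,135,135])
E
```

```text
[ 0.55031083 -0.27310462  0.02885098] [  -8.27978086 -269.72415621   28.85097863] [ 0.17896395 -0.00893602  6.94383   ] 0.02066258630625235 20.6
190 103 [{"slide": [3.4, -0.4, -0.5], "twist": 0}, {"slide": [10.3, -1.3, -0.7], "twist": 0}, {"slide": [18.9, -2.3, 0.3], "twist": 0}, {"slide": [28.0, -3.4, 3.2], "twist": 0}, {"slide": [36.4, -4.5, 7.8], "twist": 0}, {"slide": [43.7, -5.4, 13.9], "twist": 0}, {"slide": [49.8, -6.1, 21.3], "twist": 0}, {"slide": [54.3, -6.7, 29.7], "twist": 0}, {"slide": [56.3, -6.9, 35.5], "twist": 0}, {"slide": [57.0, -7.0, 38.0], "twist": 0}]
190 135 [{"slide": [3.4, -0.4, -0.5], "twist": 0}, {"slide": [8.6, -1.1, -0.8], "twist": 0}, {"slide": [15.5, -1.9, -0.3], "twist": 0}, {"slide": [23.1, -2.8, 1.4], "twist": 0}, {"slide": [30.4, -3.7, 4.3], "twist": 0}, {"slide": [36.4, -4.5, 7.8], "twist": 0}, {"slide": [40.5, -5.0, 10.9], "twist": 0}, {"slide": [43.1, -5.3, 13.3], "twist": 0}, {"slide": [43.7, -5.4, 13.9], "twist": 0}, {"slide": [43.7, -5.4, 13.9], "twist": 0}]
```

View pics/d15.png

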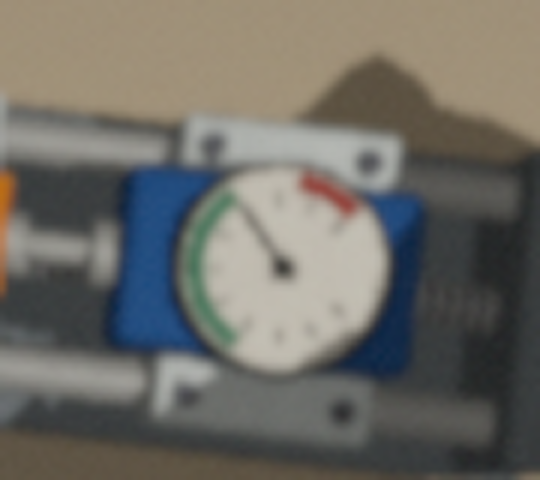

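The needle settles near the green's upper edge, at about 3.35–3.5 rad. Winding back 77° (0.86 rad) should bring it to about 2.6.

Call:
play_rows:
  deltas:
    - {"slide": [3.5,-0.5,-0.5],"twist": 0}
    - {"slide": [10.5,-1.5,-0.5],"twist": 0}
    - {"slide": [19,-2.5,0.5],"twist": 0}
    - {"slide": [28,-3.5,3],"twist": 0}
    - {"slide": [36.5,-4.5,8],"twist": 0}
    - {"slide": [43.5,-5.5,14],"twist": 0}
    - {"slide": [50,-6,21.5],"twist": 0}
    - {"slide": [54.5,-6.5,29.5],"twist": 0}
    - {"slide": [54.5,-6.5,29.5],"twist": 0}
    - {"slide": [54.5,-6.5,29.5],"twist": 0}

```text
clock: 21.43
tcp_pos: [0.6043, -0.2797, 0.0579]
tcp_rot: [[0.001, 0.121, 0.993], [-0.001, 0.993, -0.121], [-1.0, -0.001, 0.001]]
wrist_force: [-0.3, -4.2, 2.7]
finger_gap: 0.0207
```

Call:
play_rows:
  deltas:
    - {"slide": [0,0,0],"twist": 0}
    - {"slide": [0,0,0],"twist": 0}
    - {"slide": [0,0,0],"twist": 0}
    - {"slide": [0,0,0],"twist": 0}
    - {"slide": [0,0,0],"twist": 0}
    - {"slide": [0,0,0],"twist": 0}
    - {"slide": [0,0,0],"twist": 0}
    - {"slide": [0,0,0],"twist": 0}
    - {"slide": [0,0,0],"twist": 0}
    - {"slide": [0,0,0],"twist": 0}

```text
clock: 22.27
tcp_pos: [0.604, -0.2797, 0.0572]
tcp_rot: [[0.001, 0.122, 0.993], [-0.001, 0.993, -0.122], [-1.0, -0.001, 0.001]]
wrist_force: [0.1, -5.3, 1.7]
finger_gap: 0.0208
```

Call:
play_rows:
  deltas:
    - {"slide": [0,0,0],"twist": 0}
    - {"slide": [0,0,0],"twist": 0}
    - {"slide": [0,0,0],"twist": 0}
    - {"slide": [0,0,0],"twist": 0}
    - {"slide": [0,0,0],"twist": 0}
    - {"slide": [0,0,0],"twist": 0}
    - {"slide": [0,0,0],"twist": 0}
    - {"slide": [0,0,0],"twist": 0}
    - {"slide": [0,0,0],"twist": 0}
    - {"slide": [0,0,0],"twist": 0}

```text
clock: 23.1
tcp_pos: [0.604, -0.2797, 0.0572]
tcp_rot: [[0.001, 0.122, 0.993], [-0.001, 0.993, -0.122], [-1.0, -0.001, 0.001]]
wrist_force: [-0.0, -5.2, 2.8]
finger_gap: 0.0203
```

```bash
python3 - <<'E'
from dial import *
dial('16'); im=cv2.imread('pics/top16.png')
cv2.imwrite('pics/d16.png',cv2.resize(im[185:265,370:460],None,fx=6,fy=6,interpolation=cv2.INTER_CUBIC))
E
```

```text
[ 0.60394098 -0.27968149  0.05715738] [  45.75213836 -269.71613479   57.15737705] [-0.42654739 -5.73767443  2.11579928] 0.02046151268127371 23.15
```

View pics/d16.png

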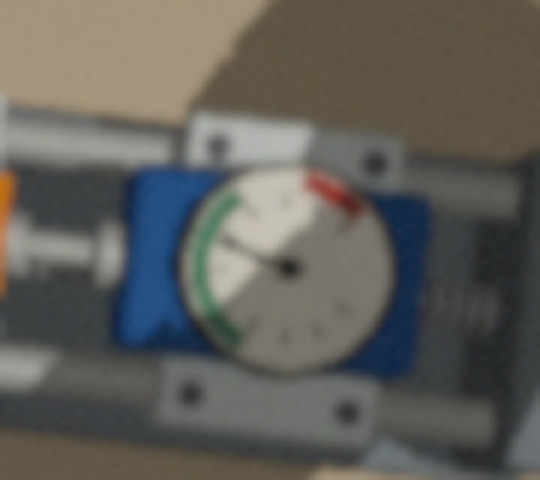

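The needle is 23° above left, about 2.75 rad, near the middle of the green. Releasing, retreating and verifying.

Call:
play_rows:
  deltas:
    - {"slide": [0,0,0],"twist": 0}
    - {"slide": [0,0,0],"twist": 0}
    - {"slide": [0,0,0],"twist": 0}
    - {"slide": [0,0,0],"twist": 0}
    - {"slide": [0,0,0],"twist": 0}
    - {"slide": [0,0,0],"twist": 0}
  hand: 0.8

```text
clock: 23.65
tcp_pos: [0.6038, -0.2788, 0.0569]
tcp_rot: [[-0.0, 0.121, 0.993], [0.0, 0.993, -0.121], [-1.0, 0.0, -0.0]]
wrist_force: [-0.0, -0.3, 0.5]
finger_gap: 0.0679
```

Call:
play_rows:
  deltas:
    - {"slide": [0,0,10],"twist": 0}
    - {"slide": [0,0,35],"twist": 0}
    - {"slide": [0,0,70],"twist": 0}
    - {"slide": [0,0,105],"twist": 0}
    - {"slide": [0,0,135],"twist": 0}
    - {"slide": [0,0,155],"twist": 0}
    - {"slide": [0,0,165],"twist": 0}
    - {"slide": [0,0,170],"twist": 0}
    - {"slide": [0,0,170],"twist": 0}
    - {"slide": [0,0,170],"twist": 0}

```text
clock: 24.48
tcp_pos: [0.6034, -0.2787, 0.2258]
tcp_rot: [[-0.002, 0.121, 0.993], [0.001, 0.993, -0.121], [-1.0, 0.001, -0.002]]
wrist_force: [-0.2, -0.7, -0.3]
finger_gap: 0.0685
```

Call:
play_rows:
  deltas:
    - {"slide": [0,-10,0],"twist": 0}
    - {"slide": [-5,-30,0],"twist": 0}
    - {"slide": [-15,-60,0],"twist": 0}
    - {"slide": [-25,-85,0],"twist": 0}
    - {"slide": [-30,-95,0],"twist": 0}
    - {"slide": [-30,-100,0],"twist": 0}
    - {"slide": [-30,-100,0],"twist": 0}
    - {"slide": [-30,-100,0],"twist": 0}
    - {"slide": [-30,-100,0],"twist": 0}
    - {"slide": [-30,-100,0],"twist": 0}

```text
clock: 25.32
tcp_pos: [0.5744, -0.3779, 0.227]
tcp_rot: [[-0.0, 0.12, 0.993], [0.0, 0.993, -0.12], [-1.0, 0.0, -0.0]]
wrist_force: [-0.4, -0.1, -0.4]
finger_gap: 0.0682
```

Call:
play_rows:
  deltas:
    - {"slide": [0,0,0],"twist": 0}
    - {"slide": [0,0,0],"twist": 0}
    - {"slide": [0,0,0],"twist": 0}
    - {"slide": [0,0,0],"twist": 0}
    - {"slide": [0,0,0],"twist": 0}
    - {"slide": [0,0,0],"twist": 0}
    - {"slide": [0,0,0],"twist": 0}
    - {"slide": [0,0,0],"twist": 0}
    - {"slide": [0,0,0],"twist": 0}
    - {"slide": [0,0,0],"twist": 0}

```text
clock: 26.15
tcp_pos: [0.5738, -0.3791, 0.227]
tcp_rot: [[0.0, 0.121, 0.993], [0.0, 0.993, -0.121], [-1.0, 0.0, 0.0]]
wrist_force: [0.1, 0.3, 0.7]
finger_gap: 0.0681
```

```bash
python3 - <<'E'
from dial import *
dial('17'); im,d=imaging.grab_frame('top'); ims,ds=imaging.grab_frame('side')
c=np.zeros((600,800,3),np.uint8); c[:320,:360]=cv2.resize(im[185:265,370:460],(360,320),interpolation=cv2.INTER_CUBIC)
c[:360,360:]=cv2.resize(ims[150:390,200:493],(440,360)); c[370:,:]=cv2.resize(im,(800,600))[120:350]; cv2.imwrite('pics/d17.png',c)
S=tost(pts('top',d)); W=pts('top',d)
for y0 in np.arange(.04,.16,.03):
    s=S[(S[...,2]>.154)&(S[...,2]<.174)&(abs(S[...,0])<.03)&(S[...,1]>y0)&(S[...,1]<y0+.03)]
    print(y0.round(3),(np.percentile(s[:,0],[3,97])*1000).round(1),np.median(s[:,2]).round(4))
W0=pts('top',np.load('top0.npy'))
for nm,(lo,hi),box in (('spare',(.036,.056),(160,250,275,335)),('driver',(.02,.036),(380,460,110,165)),('can',(.182,.25),(380,440,300,350)),('tub',(.036,.06),(185,230,210,255))):
    for w in (W0,W):
        q=w[box[2]:box[3],box[0]:box[1]]; q=q[(q[...,2]>lo)&(q[...,2]<hi)]
        print(nm,len(q),(np.mean(q,0)*1000).round(1) if len(q) else '')
E
```

```text
[ 0.5738323  -0.37908492  0.22702979] [  27.98211159 -372.04795182  227.02979282] [-0.0650767  -0.28014754 -0.12333846] 0.06839996636851696 26.2
0.04 [-18.9  19.3] 0.1642
0.07 [-19.   19.2] 0.1647
0.1 [-19.1  19. ] 0.1646
0.13 [-19.1  18.9] 0.1645
spare 1280 [429.4 373.7  46.2]
spare 1283 [429.5 373.6  46.3]
driver 1189 [ 796.3 -104.5   30.8]
driver 1190 [ 796.1 -105.    31. ]
can 514 [389.9 -54.2 190.8]
can 520 [389.9 -53.9 190.8]
tub 276 [582.7 376.7  50.6]
tub 272 [582.4 377.   50.9]
```

View pics/d17.png

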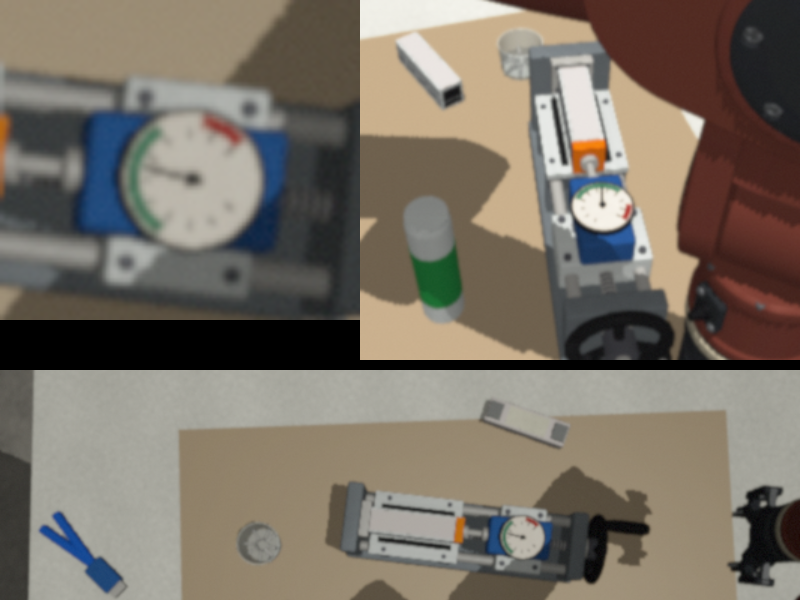

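The robot is clear and the needle points 16° above left, about 2.65 rad. It has settled mid-green. The piece is flat, centred and against the anvil, and the bystanders haven't moved. Handing in.

```bash
python3 -c "
from rig import order
print(order.hand_in())"
```

```text
the job is handed in; nothing more can be done
None
```

I laid the capped profile in the nest, diffuser up and orange cap towards the gauge. Then I wound the handwheel clockwise until the plunger held it against the anvil. The job was handed in at about 26 s.

**Needle:** The needle follows the wheel with a lag of about a second, so my first stop crept up to about 3.35 rad, near the top of the green. I gripped the handle again and wound back 77°. The last reading, with the arm clear, was about 2.65 rad, in the middle of the green. It never came near the red in any picture, and the highest reading was about 3.35 rad.

**Piece:** In the last pictures its edges were at about ±19 mm from the centre line and its top at 164 mm, which is flat on the floor. No gap showed at the anvil in the pictures; I didn't measure that gap to the millimetre at the end.

**Other things:** The spare profile, can, driver unit and tub measured within 1 mm of their starting places.

**Disagreement:** My readings put first contact at a larger wheel angle than the measured gap predicted. The needle's lag accounts for most of that.

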